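# Bed a mirror onto its foam with a pressing block

### The job

Take the weaver's iron off the mirror and lay it flat in the plywood tray. Then pick up the felt-soled pressing block and bed the mirror onto its sticky foam: set the block down on the mirror close against the square end, press until the mirror sinks about 5 mm, and at that steady pressure sweep it in one stroke, without letting up, well into the rounded end; never push the mirror hard to the bottom of its foam. Finally lift the block off, stand it back in the middle of the cork mat, let go, and leave everything else on the table where it is.

Things in the scene. Friction and masses are not known exactly. Their poses are not given: they have to be found in the camera images.
- frame: Cane-rimmed mirror, fixed, 310 x 190 mm. Origin: underside, on the long axis. Glass spans x -130 mm (square end) to +130 mm (rounded end: half circle of radius 70 mm about x = +60 mm), y -70 to +70 mm; its unpressed face is at z 28 mm. Outside it, from x -135 mm, |y| 75 mm and radius 75 mm, runs the rim, top at z 36 mm.
- mirror (a joint): How far the mirror is pressed down into its springy foam, m: 0 = unpressed, 0.010 = foam bottomed out. It sinks level as a whole, wherever pressed. It starts to sink at a push of about 2.5 N, then 1.5 N per mm (5 mm at about 10 N); it springs back up when released.
- iron_handle (a point): Weaver's iron, lying flat, loose on the mirror, 0.16 kg, 190 mm long: dark wooden handle 110 x 26 x 20 mm, flat steel blade 80 x 22 x 5 mm. This point is in the handle, half-way up (10 mm above the underside), near the balance point. x runs along the tool to the blade tip (115 mm ahead); the handle ends 75 mm behind; mid-length is 20 mm ahead.
- tray: Open plywood tray, fixed, 240 mm (x) by 140 mm (y), 25 mm high, walls and floor 5 mm thick. Origin: centre of its underside. It lies on the one side or the other of the mirror frame.
- presser_grip (a point): Pressing block, loose, standing on the cork mat, 0.3 kg: flat sole 64 (x) by 84 (y) by 18 mm, felt underneath, and on it an upright wooden grip rib 24 (x) by 80 mm (y), its top 62 mm above the sole's underside. This point is in the middle of the rib, 42 mm above the sole's underside. It fits the glass with its x along the frame's x.
- presser_sole (a point): Centre of the underside of the pressing block's felt sole, 42 mm under presser_grip, same axes.
- mat: Square cork mat, fixed, 150 x 150 x 6 mm; the pressing block stands on it. Origin: centre of its underside.
- sprayer: Spray bottle, 195 mm tall, 72 mm across; bystander. Origin at its foot.
- hoop: Coil of cane lying flat, 125 mm across, 25 mm high; bystander. Origin at its centre, underside.
- sander: Plain cork sanding block without a grip, 110 x 65 x 40 mm; bystander. Origin at the centre of its underside.
- cup: White cup of sticks, 76 mm across, up to 175 mm tall with the sticks; bystander. Origin at its foot.
There are look-alikes about, which are no part of the job. Of the things that look like the part that bears presser_grip, the smallest one is meant.

How it is judged:
By the outcome, as a careful person would: the job done as asked, in the order asked, and still so for the second after the job is handed in, with the robot touching nothing.
It also fails if it takes over 72 s, if anything falls off the work surface, if the arm or the gripper's body presses on something with over 40 N, if the wrist force passes 120 N, or if a joint passes its speed limit or range.

### The arm

A 6-joint arm with a two-finger parallel gripper is mounted at the origin on the work surface. World frame = base frame: x ahead of the robot, y to its left, z up, the work surface at z = 0. Lengths are in mm, angles in rad, forces in N, time in s.
With the tool pointing down it reaches from about 275 to 1000 mm from the base axis. Payload 8.4 kg.
Tool frame: the origin (TCP) lies midway between the tips of the shut fingers; the grasp point (between the pads) lies 19 mm behind it; z points along the fingers, x is the direction in which the jaws open and shut, and the axes are right-handed (so a half turn about z gives the same grasp; the last joint's range is limited). The gripper opens to 85 mm and grips with 20 to 120 N. Pads are 22 mm wide; open, the fingers measure 114 mm over their backs; the gripper's body (76 mm by 85 mm) begins 54 mm behind the grasp point. The pads swing forward as they close: fully open they stand 13 mm farther back than shut.
Start: joints at [-1.125, 0.353, 1.633, -0, 1.155, -0.002], TCP at [270.614, -563.379, 198.381] pointing down, gripper open.
Joint ranges: [-2.63, 2.63], [-0.92, 2.1], [0.06, 2.66], [-1.3, 4.44], [0, 2.69], [-3.02, 3.02]. Speed limits (rad/s): [2.22, 2.22, 2.79, 3.14, 3.14, 3.14].

### API

Orientations are given as [roll, pitch, yaw] about the fixed x, y, z axes, in that order (R = Rz(yaw) Ry(pitch) Rx(roll)).
In Python, from rig import sense, grab_frame, camera_model, job gives the robot as it stands.
- The arm moves only by the tool arm_command, never from a script. Its argument "plan" is a list of rows, each an object with "translation": the shift along the tool's x, y, z in cm, a list of three; "twist": the turn about the tool's z in rad; "gripper": the opening, from 0 (shut) to 1 (fully open). A call has exactly 5 rows; each row is the pose to reach, as a shift and turn from the pose measured when the call began, along the tool's axes at that moment; what a row does not reach only later rows make up. A row lasts 1/12 s, in which the tool goes at most 41.7 mm and 7.16 degrees, less where a joint would pass 70% of its speed; a pose out of reach is approached as far as the arm can. A call with a gripper value outside its range is refused whole. The fingers move at their own pace and stop on an object; "squeeze" is the grip in N (left out, the last holds). Time passes only in rows, so rows that repeat a pose let the fingers close, or fill a call up. It gives the time, the measured TCP pose, the force and the opening at its end, in the units of the state.
- sense(): the state, without advancing time (a new reading comes with each control period).
- grab_frame(name): name is "scene" or "side" or "wrist"; returns the picture (400x640x3 uint8, blue, green, red); there is no depth.
- camera_model(name): a dict with "fx", "fy", "cx", "cy" (pixels), "dist_coeffs" ([k1, k2, p1, p2, k3] as OpenCV has them; the pictures are not rectified), "pose" (4x4, takes a point from camera to world coordinates). Camera axes: x right, y down, z forward; pixel columns grow to the right and rows downward; lengths in mm; the calibration is good to about 2 mm. A picture is of the moment at which its call begins: read the wrist's pose just before it. camera_model takes no time and is no camera call; for the wrist camera it gives the pose at the moment of the call.
- job.sign_off(): hands the job in, once; it reports no verdict.
The state is a dict: "clock": time; "qpos": joint angles; "qvel": joint speeds; "joint_efforts": joint torques, N m; "eef_pos": TCP position; "tcp_rot": TCP orientation; "contact_force": force on the tool from outside, world axes, zero at the start; "wrist_torque": the same for the moment, N m; "opening": opening from 0.0 (shut) to 1.0 (fully open).
Only numpy, scipy, OpenCV 4.12 (cv2) and the standard library are available. Lean on these libraries where they do the work, as an engineer would, in place of code of your own. Each camera call takes 0.05 s, during which the arm holds its last target.

## Working session

There is one attempt and no reset: what is moved stays moved. The work goes in short steps, Python scripts to look and compute and a tool call to move; the robot and the scene stay as the last step left them, time stands still between calls to the robot, and variables do not carry over. Pictures are saved under pics/ and viewed, and the job is handed in when it is done.

Besides the shell and the picture viewer there is one more tool, called after "Call:" as name([rows], argument=value, ...), one row to a line, values as JSON. arm_command: Moves the arm, as the interface text tells. Its arguments: {"type":"object","properties":{"plan":{"type":"array","items":{"type":"object","properties":{"translation":{"type":"array","items":{"type":"number"}},"twist":{"type":"number"},"gripper":{"type":"number"}}}},"squeeze":{"type":"number"}},"required":["plan"]}

```bash
mkdir -p pics; ls
python3 - <<'E'
from rig import sense, grab_frame, camera_model
import cv2,json
s=sense(); print(s)
for n in ("scene","side","wrist"):
    m=camera_model(n); print(n,m)
    cv2.imwrite(f"pics/{n}0.png",grab_frame(n))
E
```

```text
pics
{'clock': 0.0, 'qpos': array([-1.12542333e+00,  3.53663621e-01,  1.63416162e+00, -1.03873282e-05,
        1.15520967e+00, -2.36617399e-03]), 'qvel': array([-0.00049714,  0.00106655, -0.00135076, -0.00237421,  0.00075861,
        0.00087347]), 'joint_efforts': array([-1.16462135e-03, -6.05257416e+01, -3.42063403e+01, -7.06985020e-05,
        9.58168617e-03,  1.32217458e-06]), 'eef_pos': array([ 270.36176112, -562.89377367,  197.64030241]), 'tcp_rot': array([ 3.14158657e+00,  1.44226837e-03, -1.12305296e+00]), 'contact_force': array([0.45043202, 0.31086189, 0.02945139]), 'wrist_torque': array([ 0.02432031, -0.01442923, -0.03411222]), 'opening': 1.0010754895140324}
scene {'fx': 440.32246937741775, 'fy': 440.32246937741775, 'cx': 316.98214184818175, 'cy': 201.14907905810088, 'dist_coeffs': array([-0.11917628,  0.        ,  0.        ,  0.        ,  0.        ]), 'pose': array([[ 8.88395005e-01,  2.77015321e-01, -3.66083087e-01,
         1.06063596e+03],
       [ 4.59002942e-01, -5.50576839e-01,  6.97267125e-01,
        -1.03763024e+03],
       [-8.40319207e-03, -7.87481845e-01, -6.1
[... 517 characters left out ...]
15e-03, -7.87890195e-01, -6.15784260e-01,
         9.18223311e+02],
       [ 0.00000000e+00,  0.00000000e+00,  0.00000000e+00,
         1.00000000e+00]])}
wrist {'fx': 284.8979165772335, 'fy': 284.8979165772335, 'cx': 317.98381190924835, 'cy': 196.984122976481, 'dist_coeffs': array([-0.04087298,  0.        ,  0.        ,  0.        ,  0.        ]), 'pose': array([[ 4.33329522e-01, -8.54796769e-01, -2.85566119e-01,
         3.43246834e+02],
       [-9.01234208e-01, -4.11548202e-01, -1.35664957e-01,
        -5.27323668e+02],
       [-1.55825617e-03,  3.16149586e-01, -9.48708075e-01,
         3.72787996e+02],
       [ 0.00000000e+00,  0.00000000e+00,  0.00000000e+00,
         1.00000000e+00]])}
```

View pics/scene0.png

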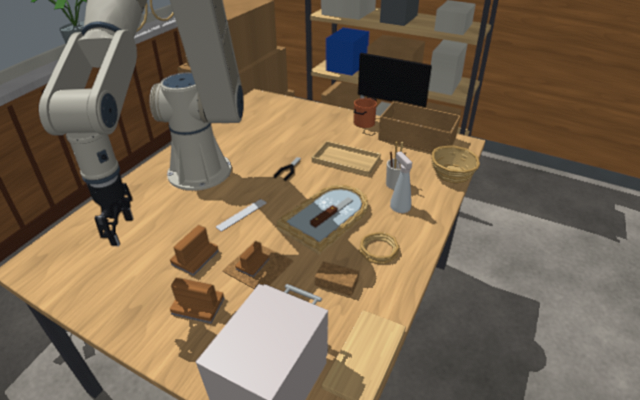

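View pics/side0.png

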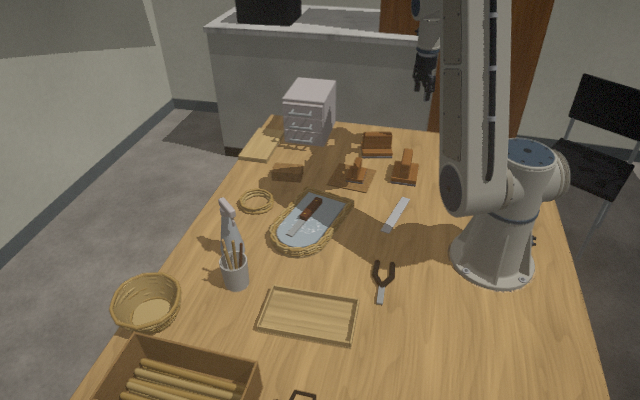

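View pics/wrist0.png

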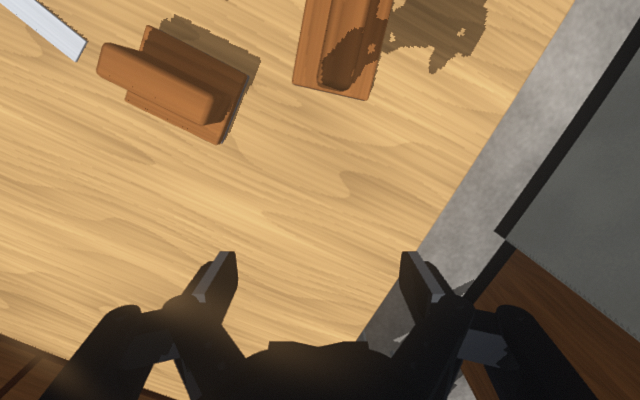

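Three grip blocks are visible in the scene view, at (195,250), (197,300) and (252,262). Only the one at (252,262) stands on a cork mat, and it looks smallest. I'll confirm that in enlarged crops.

Run:
```python
import cv2
s=cv2.imread("pics/scene0.png");d=cv2.imread("pics/side0.png")
def crop(im,x0,y0,x1,y1,n,f):
    c=cv2.resize(im[y0:y1,x0:x1],None,fx=f,fy=f,interpolation=cv2.INTER_CUBIC)
    cv2.imwrite(n,c);print(n,c.shape)
crop(s,160,180,380,340,"pics/c1.png",3.6)
crop(d,240,120,440,260,"pics/c2.png",4)
crop(s,220,140,420,270,"pics/c3.png",4)
crop(d,220,180,420,350,"pics/c4.png",3.5)
```

```text
pics/c1.png (576, 792, 3)
pics/c2.png (560, 800, 3)
pics/c3.png (520, 800, 3)
pics/c4.png (595, 700, 3)
```

View pics/c1.png

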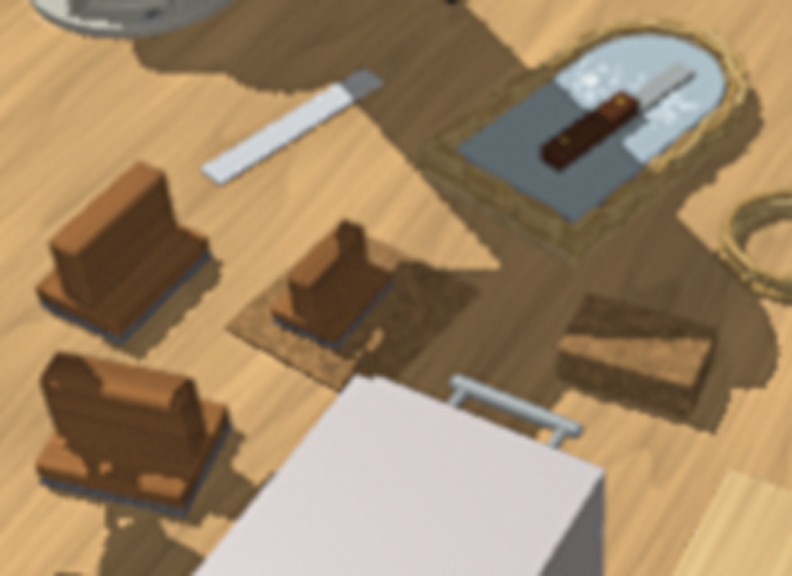

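View pics/c2.png

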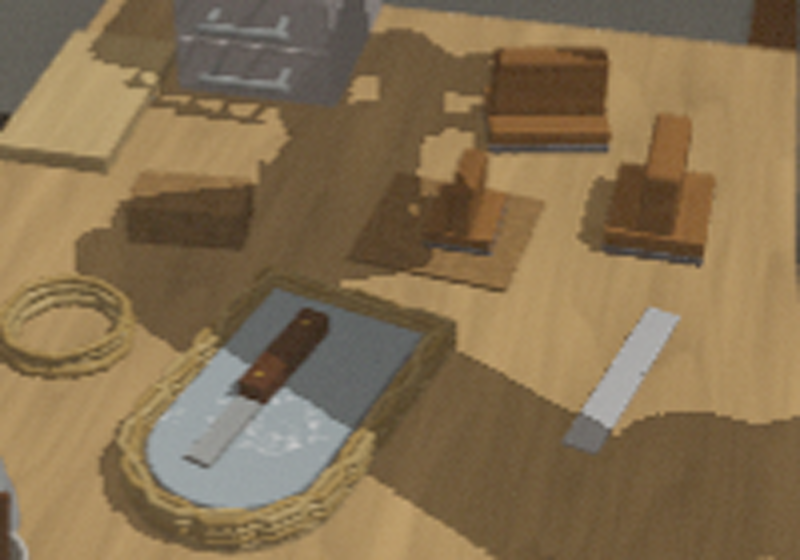

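View pics/c3.png

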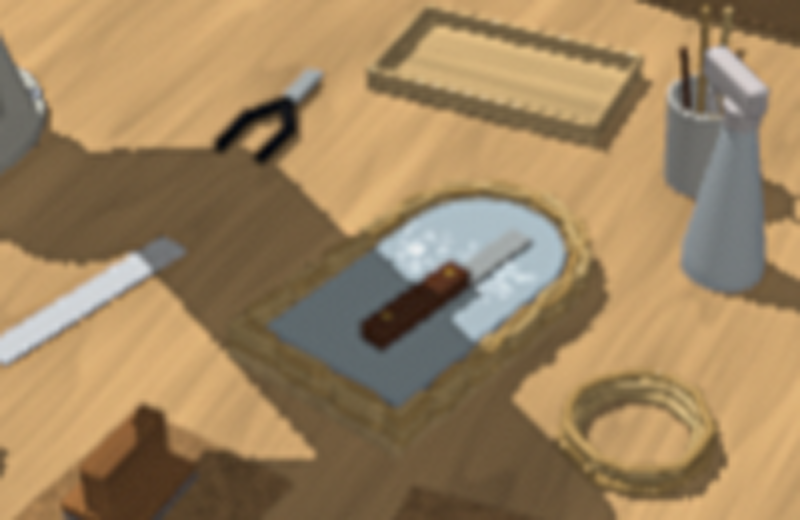

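View pics/c4.png

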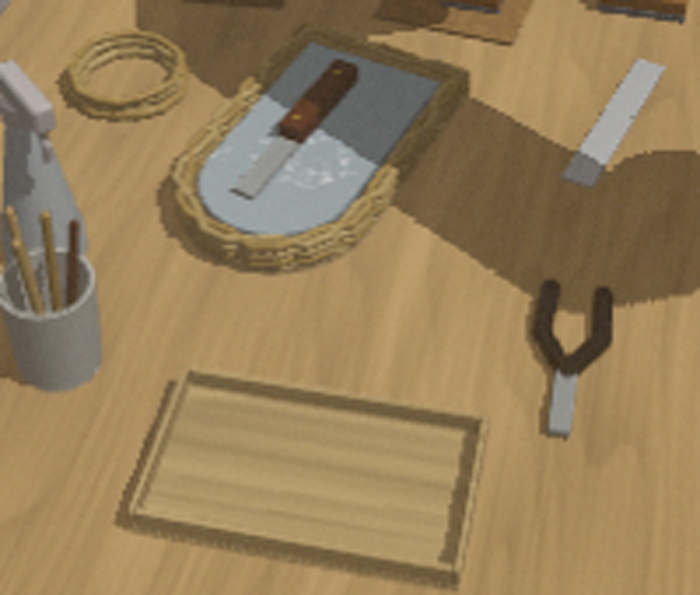

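```bash
cat > h.py <<'E'
import numpy as np, cv2
from scipy.optimize import least_squares
def project(m,P):
    T=np.linalg.inv(m["pose"]); K=np.array([[m["fx"],0,m["cx"]],[0,m["fy"],m["cy"]],[0,0,1]])
    r,_=cv2.Rodrigues(T[:3,:3])
    return cv2.projectPoints(np.asarray(P,float).reshape(-1,3),r,T[:3,3],K,m["dist_coeffs"])[0].reshape(-1,2)
def ray(m,uv,z):
    K=np.array([[m["fx"],0,m["cx"]],[0,m["fy"],m["cy"]],[0,0,1]])
    n=cv2.undistortPoints(np.array([[uv]],float),K,m["dist_coeffs"]).reshape(2)
    d=m["pose"][:3,:3]@np.array([n[0],n[1],1]); o=m["pose"][:3,3]
    return o+d*(z-o[2])/d[2]
def place(p,pts):
    x,y,a=p; c,s=np.cos(a),np.sin(a); pts=np.asarray(pts,float)
    return np.c_[x+c*pts[:,0]-s*pts[:,1],y+s*pts[:,0]+c*pts[:,1],pts[:,2]]
def fit(obs,p0):
    """obs: list of (model, pts local xy + world z, uv)"""
    f=lambda p:np.concatenate([(project(m,place(p,P))-np.asarray(uv)).ravel() for m,P,uv in obs])
    r=least_squares(f,p0,loss='soft_l1',x_scale=[10,10,.1]); return r.x,f(r.x).reshape(-1,2)
def uc(l,f,x0,y0): return [(u/f+x0,v/f+y0) for u,v in l]
E
python3 - <<'E'
from h import *; from rig import camera_model
S=camera_model("scene");D=camera_model("side")
c1=lambda l:uc(l,3.6,160,180);c2=lambda l:uc(l,4,240,120);c3=lambda l:uc(l,4,220,140);c4=lambda l:uc(l,3.5,220,180)
pr=lambda n,m,l,z:print(n,[ray(m,q,z)[:2].round(0) for q in l])
pr("glassS",S,c3([(268,327),(398,403)]),28);pr("glassS",S,c1([(458,148),(576,220)]),28)
pr("glassD",D,c4([(310,42),(437,97)]),28)
pr("trayS",S,c3([(428,10),(640,58),(601,133),(370,72)]),25)
pr("trayD",D,c4([(193,373),(483,420),(455,575),(118,518)]),25)
pr("matS",S,c1([(228,327),(345,388),(480,290)]),6)
pr("matD",D,c2([(403,172),(545,203),(503,290),(350,258)]),6)
pr("bladetipS",S,c3([(516,232),(532,243)]),33);pr("bladetipD",D,c4([(232,190),(255,198)]),33)
pr("handle endS",S,c3([(362,325),(383,335)]),48);pr("endD",D,c4([(335,60),(357,66)]),48)
pr("ribtopS",S,c1([(290,272),(320,290),(345,220),(364,236)]),68)
E
```

```text
glassS [array([ 476., -133.]), array([ 610., -165.])]
glassS [array([ 475., -130.]), array([ 612., -165.])]
glassD [array([ 607., -160.]), array([ 468., -104.])]
trayS [array([368., 376.]), array([596., 387.]), array([610., 248.]), array([370., 244.])]
trayD [array([587., 267.]), array([362., 260.]), array([357., 396.]), array([597., 406.])]
matS [array([ 407., -386.]), array([ 527., -396.]), array([ 568., -256.])]
matD [array([ 541., -398.]), array([ 399., -377.]), array([ 417., -232.]), array([ 560., -248.])]
bladetipS [array([605.,  65.]), array([624.,  57.])]
bladetipD [array([616.,  69.]), array([594.,  74.])]
handle endS [array([ 553., -117.]), array([ 574., -120.])]
endD [array([ 569., -113.]), array([ 547., -108.])]
ribtopS [array([ 458., -358.]), array([ 490., -364.]), array([ 464., -288.]), array([ 488., -297.])]
```

```bash
cat >> h.py <<'E'
def rpy(r):
    from scipy.spatial.transform import Rotation as R
    return R.from_euler('xyz',r).as_matrix()
def go(pos,yaw=None):
    from rig import sense
    s=sense(); M=rpy(s["tcp_rot"]); d=M.T@(np.asarray(pos,float)-s["eef_pos"])/10
    cy=s["tcp_rot"][2]; tw=None
    if yaw is not None: tw=-((yaw-cy+np.pi)%(2*np.pi)-np.pi)
    print("t%.2f pos"%s["clock"],s["eef_pos"].round(1),"rot",s["tcp_rot"].round(3),"F",s["contact_force"].round(1),"op %.3f"%s["opening"],"q1,6",s["qpos"][[0,5]].round(2))
    print("shift cm",d.round(2),"twist",tw,"rows",np.linalg.norm(d)/4.17, None if tw is None else abs(tw)/.125)
E
python3 -c "
from h import *
go([560,-110,240],-0.267)"
```

```text
t0.15 pos [ 270.5 -563.1  197.9] rot [-3.142e+00  1.000e-03 -1.123e+00] F [-0.  -0.5  0. ] op 1.001 q1,6 [-1.13 -0.  ]
shift cm [-28.31 -45.72  -4.19] twist -0.8559929323629207 rows 12.933347141011351 6.847943458903366
```

Call:
arm_command([
  {"translation": [-28.3,-45.7,-4.2],"twist": -0.856,"gripper": 1},
  {"translation": [-28.3,-45.7,-4.2],"twist": -0.856,"gripper": 1},
  {"translation": [-28.3,-45.7,-4.2],"twist": -0.856,"gripper": 1},
  {"translation": [-28.3,-45.7,-4.2],"twist": -0.856,"gripper": 1},
  {"translation": [-28.3,-45.7,-4.2],"twist": -0.856,"gripper": 1},
], squeeze=40)

```text
clock: 0.57
eef_pos: [382.8, -386.5, 214.4]
tcp_rot: [-3.141, 0.001, -0.492]
contact_force: [0.1, 0.5, 0.3]
opening: 1.0
```

```bash
python3 -c "
from h import *
go([560,-110,240],-0.267)"
```

```text
t0.57 pos [ 382.8 -386.5  214.4] rot [-3.141e+00  1.000e-03 -4.920e-01] F [0.1 0.5 0.3] op 1.000 q1,6 [-0.79 -0.3 ]
shift cm [  2.54 -32.75  -2.53] twist -0.22544000251232488 rows 7.899768700876639 1.803520020098599
```

Call:
arm_command([
  {"translation": [2.5,-32.8,-2.5],"twist": -0.225,"gripper": 1},
  {"translation": [2.5,-32.8,-2.5],"twist": -0.225,"gripper": 1},
  {"translation": [2.5,-32.8,-2.5],"twist": -0.225,"gripper": 1},
  {"translation": [2.5,-32.8,-2.5],"twist": -0.225,"gripper": 1},
  {"translation": [2.5,-32.8,-2.5],"twist": -0.225,"gripper": 1},
])

```text
clock: 0.98
eef_pos: [494.5, -211.1, 230.5]
tcp_rot: [-3.141, 0.001, -0.267]
contact_force: [2.2, -0.5, -0.7]
opening: 1.003
```

```bash
python3 -c "
from h import *
go([560,-110,240],-0.267)
from rig import *
m=camera_model('wrist'); im=grab_frame('wrist'); cv2.imwrite('pics/w1.png',cv2.resize(im,(800,500),interpolation=cv2.INTER_CUBIC)); np.save('w1.npy',m['pose'])
cv2.imwrite('w1raw.png',im)
"
```

```text
t0.98 pos [ 494.5 -211.1  230.5] rot [-3.141e+00  1.000e-03 -2.670e-01] F [ 2.2 -0.5 -0.7] op 1.003 q1,6 [-0.41 -0.14]
shift cm [  3.65 -11.48  -0.95] twist -0.00046565889408345384 rows 2.8981186498131764 0.0037252711526676308
```

View pics/w1.png

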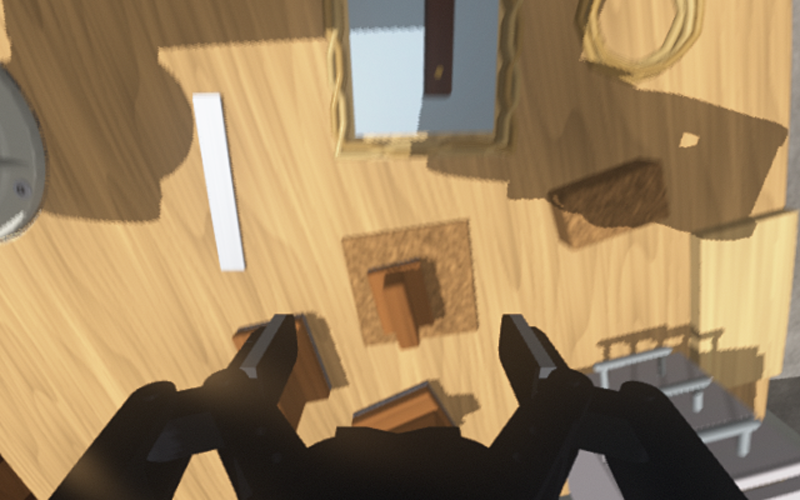

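```bash
python3 -c "
import cv2
im=cv2.imread('w1raw.png')
cv2.imwrite('pics/w1c.png',cv2.resize(im[165:285,260:400],None,fx=5,fy=5,interpolation=cv2.INTER_CUBIC))
"
```

Call:
arm_command([
  {"translation": [3.6,-11.5,-1],"twist": 0,"gripper": 1},
  {"translation": [3.6,-11.5,-1],"twist": 0,"gripper": 1},
  {"translation": [3.6,-11.5,-1],"twist": 0,"gripper": 1},
  {"translation": [3.6,-11.5,-1],"twist": 0,"gripper": 1},
  {"translation": [3.6,-11.5,-1],"twist": 0,"gripper": 1},
])

```text
clock: 1.45
eef_pos: [564.3, -102.0, 241.6]
tcp_rot: [-3.137, -0.002, -0.262]
contact_force: [-0.6, -0.7, -0.3]
opening: 0.998
```

```bash
python3 -c "
from h import *
go([560,-110,240],-0.267)
from rig import *
m=camera_model('wrist'); im=grab_frame('wrist'); cv2.imwrite('pics/w2.png',cv2.resize(im,(800,500),interpolation=cv2.INTER_CUBIC)); np.save('w2.npy',m['pose'])
cv2.imwrite('w2raw.png',im)
cv2.imwrite('pics/w2c.png',cv2.resize(im[0:260,220:460],None,fx=2.3,fy=2.3,interpolation=cv2.INTER_CUBIC))
"
```

```text
t1.45 pos [ 564.3 -102.   241.6] rot [-3.137e+00 -2.000e-03 -2.620e-01] F [-0.6 -0.7 -0.3] op 0.998 q1,6 [-0.18  0.08]
shift cm [-0.21  0.88  0.16] twist 0.004952219340289332 rows 0.22049897916477482 0.03961775472231466
```

View pics/w1c.png

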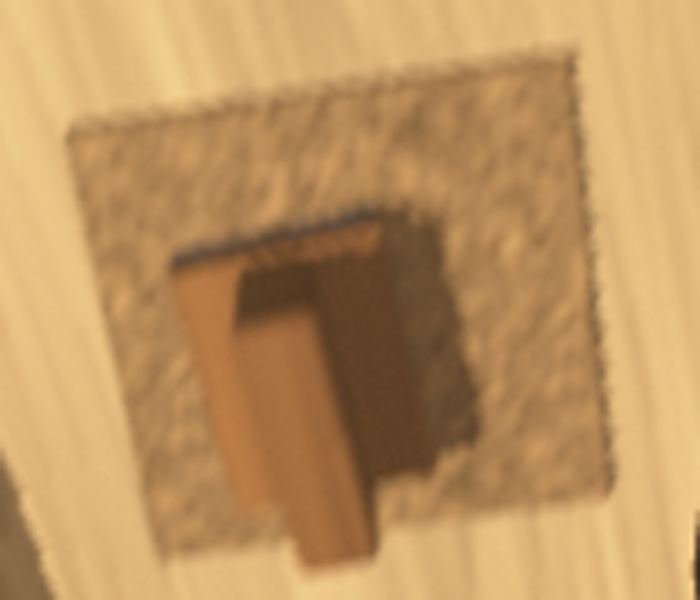

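View pics/w2.png

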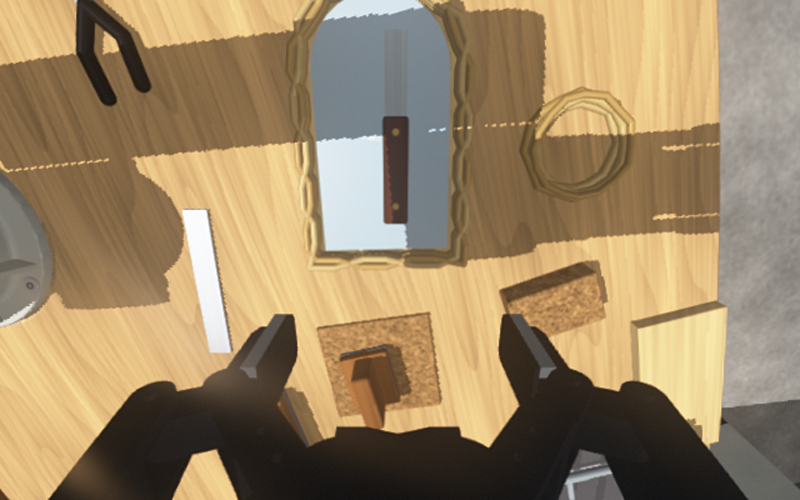

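View pics/w2c.png

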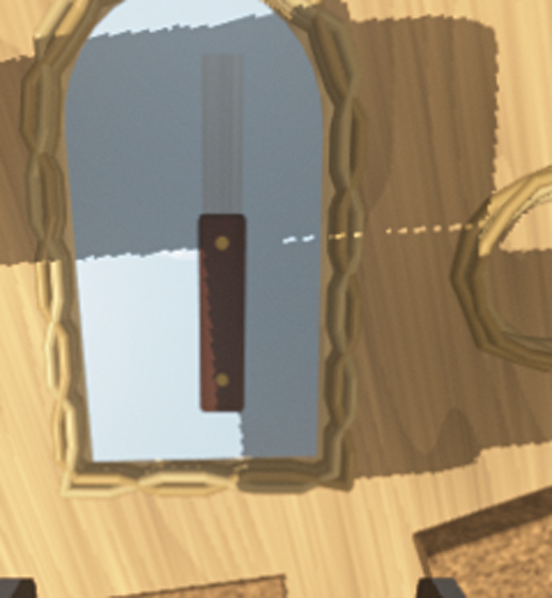

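```bash
cat > f1.py <<'E'
from h import *; from rig import camera_model
S=camera_model("scene");D=camera_model("side")
W=camera_model("wrist");W1=dict(W,pose=np.load("w1.npy"));W2=dict(W,pose=np.load("w2.npy"))
a=lambda l:uc(l,5,260,165); b=lambda l:uc(l,2.3,220,0)
c1=lambda l:uc(l,3.6,160,180);c2=lambda l:uc(l,4,240,120);c3=lambda l:uc(l,4,220,140);c4=lambda l:uc(l,3.5,220,180)
p,r=fit([(W1,[[-75,75,6],[75,75,6],[75,-75,6],[-75,-75,6]],a([(70,130),(578,55),(612,490),(160,556)]))],[480,-310,0]);print("mat",p.round(3),r.round(1).tolist())
print(" mat S/D pred",project(S,place(p,[[-75,75,6],[75,75,6],[75,-75,6],[-75,-75,6]])).round(1).tolist())
p,r=fit([(W1,[[-12,40,68],[12,40,68],[12,-40,68],[-12,-40,68]],a([(238,328),(315,306),(378,552),(305,572)])),(W1,[[-32,42,6],[32,42,6]],a([(172,268),(376,208)]))],[480,-310,0]);print("block",p.round(3),r.round(1).tolist())
p,r=fit([(W2,[[35,13,48],[35,-13,48],[-75,-13,48],[-75,13,48]],b([(200,214),(245,214),(243,411),(199,411)])),(W2,[[115,11,33],[115,-11,33]],b([(202,54),(244,54)]))],[580,-45,1.3]);print("iron",p.round(3),r.round(1).tolist())
p,r=fit([(W2,[[-130,70,28],[-130,-70,28]],b([(92,460),(318,456)])),(S,[[-130,70,28],[-130,-70,28]]*2,c3([(268,327),(398,403)])+c1([(458,148),(576,220)]))],[580,-45,1.3]);print("frame",p.round(3),r.round(1).tolist())
p,r=fit([(S,[[-120,70,25],[120,70,25],[120,-70,25],[-120,-70,25]],c3([(428,10),(640,58),(601,133),(370,72)])),(D,[[120,-70,25],[-120,-70,25],[-120,70,25],[120,70,25]],c4([(193,373),(483,420),(455,575),(118,518)]))],[480,310,0]);print("tray",p.round(3),r.round(1).tolist())
E
python3 f1.py
```

```text
mat [ 4.85658e+02 -3.16037e+02 -1.18000e-01] [[-0.4, -0.8], [-0.0, -0.6], [1.0, 2.0], [-0.2, 0.7]]
 mat S/D pred [[255.9, 240.4], [294.4, 259.5], [262.4, 291.7], [222.9, 269.4]]
block [ 4.69255e+02 -3.20509e+02 -1.50000e-02] [[-2.1, -0.0], [0.4, 0.1], [1.9, 2.2], [-0.3, 1.9], [-0.3, -3.7], [0.2, -1.7]]
iron [577.291 -44.193   1.302] [[-1.0, -0.4], [0.7, -0.2], [0.2, 1.1], [-0.1, 1.0], [-0.0, -0.4], [0.1, -0.2]]
frame [571.397 -20.638   1.326] [[1.5, -0.3], [0.3, -0.1], [-0.6, -0.9], [-0.4, -0.4], [-0.8, -0.2], [-0.9, -0.7]]
tray [4.79151e+02 3.30917e+02 3.40000e-02] [[-0.2, -2.8], [1.7, -2.1], [-0.5, -2.9], [-0.4, -2.0], [-4.8, -1.5], [0.2, -1.0], [0.1, 0.3], [0.3, -0.5]]
```

```bash
python3 -c "
from f1 import *
for m,q in((S,(401,208)),(S,(393,183)),(D,(235,285)),(D,(232,245)),(S,(380,252))):print(ray(m,q,0))
go([577.3,-44.2,70],-0.269)"
```

```text
mat [ 4.85658e+02 -3.16037e+02 -1.18000e-01] [[-0.4, -0.8], [-0.0, -0.6], [1.0, 2.0], [-0.2, 0.7]]
 mat S/D pred [[255.9, 240.4], [294.4, 259.5], [262.4, 291.7], [222.9, 269.4]]
block [ 4.69255e+02 -3.20509e+02 -1.50000e-02] [[-2.1, -0.0], [0.4, 0.1], [1.9, 2.2], [-0.3, 1.9], [-0.3, -3.7], [0.2, -1.7]]
iron [577.291 -44.193   1.302] [[-1.0, -0.4], [0.7, -0.2], [0.2, 1.1], [-0.1, 1.0], [-0.0, -0.4], [0.1, -0.2]]
frame [571.397 -20.638   1.326] [[1.5, -0.3], [0.3, -0.1], [-0.6, -0.9], [-0.4, -0.4], [-0.8, -0.2], [-0.9, -0.7]]
tray [4.79151e+02 3.30917e+02 3.40000e-02] [[-0.2, -2.8], [1.7, -2.1], [-0.5, -2.9], [-0.4, -2.0], [-4.8, -1.5], [0.2, -1.0], [0.1, 0.3], [0.3, -0.5]]
[771.82282798 133.72452741   0.        ]
[ 6.97451477e+02  2.61180876e+02 -1.13686838e-13]
[ 7.06696011e+02  2.68563167e+02 -1.13686838e-13]
[777.66156327 120.67377042   0.        ]
[783.99352833 -99.76625081   0.        ]
t1.50 pos [ 563.3 -103.4  241.4] rot [-3.137e+00 -1.000e-03 -2.630e-01] F [-0.1  0.4 -0.5] op 0.998 q1,6 [-0.19  0.07]
shift cm [-0.2  -6.01 17.16] twist 0.0057763047970227355 rows 4.360802959638134 0.046210438376181884
```

Call:
arm_command([
  {"translation": [-0.2,-6,10],"twist": 0.006,"gripper": 0.7},
  {"translation": [-0.2,-6,17],"twist": 0.006,"gripper": 0.7},
  {"translation": [-0.2,-6,17],"twist": 0.006,"gripper": 0.7},
  {"translation": [-0.2,-6,17],"twist": 0.006,"gripper": 0.7},
  {"translation": [-0.2,-6,17],"twist": 0.006,"gripper": 0.7},
])

```text
clock: 1.92
eef_pos: [573.0, -44.6, 66.4]
tcp_rot: [-3.139, 0.006, -0.27]
contact_force: [-1.9, 0.5, 0.5]
opening: 0.697
```

```bash
python3 -c "
from h import *
go([577.3,-44.2,32.5],-0.269)
from rig import *
im=grab_frame('wrist'); cv2.imwrite('pics/w3.png',cv2.resize(im,(800,500),interpolation=cv2.INTER_CUBIC))"
```

```text
t1.92 pos [573.  -44.6  66.4] rot [-3.139  0.006 -0.27 ] F [-1.9  0.5  0.5] op 0.697 q1,6 [-0.08  0.18]
shift cm [ 0.42 -0.14  3.38] twist -0.001292528360832268 rows 0.8186441626895509 0.010340226886658144
```

View pics/w3.png

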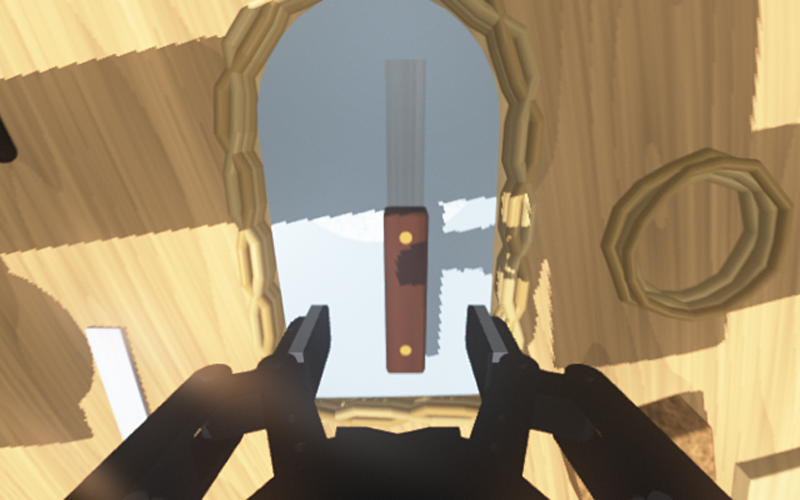

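Call:
arm_command([
  {"translation": [0.4,-0.1,1.5],"twist": 0,"gripper": 0.6},
  {"translation": [0.4,-0.1,2.7],"twist": 0,"gripper": 0.6},
  {"translation": [0.4,-0.1,3.3],"twist": 0,"gripper": 0.6},
  {"translation": [0.4,-0.1,3.4],"twist": 0,"gripper": 0.6},
  {"translation": [0.4,-0.1,3.4],"twist": 0,"gripper": 0.45},
])

```text
clock: 2.38
eef_pos: [576.4, -45.0, 32.0]
tcp_rot: [-3.139, 0.008, -0.271]
contact_force: [-0.8, 0.8, -0.1]
opening: 0.474
```

```bash
python3 -c "
from h import *
go([577.3,-44.2,32],-0.269)"
```

```text
t2.38 pos [576.4 -45.   32. ] rot [-3.139  0.008 -0.271] F [-0.8  0.8 -0.1] op 0.474 q1,6 [-0.08  0.18]
shift cm [ 0.06 -0.1  -0.  ] twist -0.0018152751627051877 rows 0.029127209463278486 0.014522201301641502
```

Call:
arm_command([
  {"translation": [0,-0.1,0],"twist": 0,"gripper": 0.1},
  {"translation": [0,-0.1,0],"twist": 0,"gripper": 0.1},
  {"translation": [0,-0.1,0],"twist": 0,"gripper": 0.1},
  {"translation": [0,-0.1,0],"twist": 0,"gripper": 0.1},
  {"translation": [0,-0.1,0],"twist": 0,"gripper": 0.1},
], squeeze=40)

```text
clock: 2.8
eef_pos: [576.9, -44.0, 32.4]
tcp_rot: [-3.139, 0.007, -0.271]
contact_force: [-0.5, -0.3, 0.1]
opening: 0.098
```

Call:
arm_command([
  {"translation": [0,0,-1],"twist": 0,"gripper": 0.1},
  {"translation": [0,0,-3],"twist": 0,"gripper": 0.1},
  {"translation": [0,0,-6],"twist": 0,"gripper": 0.1},
  {"translation": [0,0,-8],"twist": 0,"gripper": 0.1},
  {"translation": [0,0,-8],"twist": 0,"gripper": 0.1},
])

```text
clock: 3.22
eef_pos: [580.5, -44.6, 117.5]
tcp_rot: [-3.138, 0.0, -0.271]
contact_force: [0.9, 0.2, 0.6]
opening: 0.101
```

```bash
python3 -c "
from h import *
go([459,330,120],-1.537)
from rig import *
im=grab_frame('wrist'); cv2.imwrite('pics/w4.png',cv2.resize(im,(800,500),interpolation=cv2.INTER_CUBIC))"
```

```text
t3.22 pos [580.5 -44.6 117.5] rot [-3.138  0.    -0.271] F [0.9 0.2 0.6] op 0.101 q1,6 [-0.08  0.19]
shift cm [-21.72 -32.85  -0.12] twist 1.2664488296858232 rows 9.443389448410286 10.131590637486585
```

View pics/w4.png

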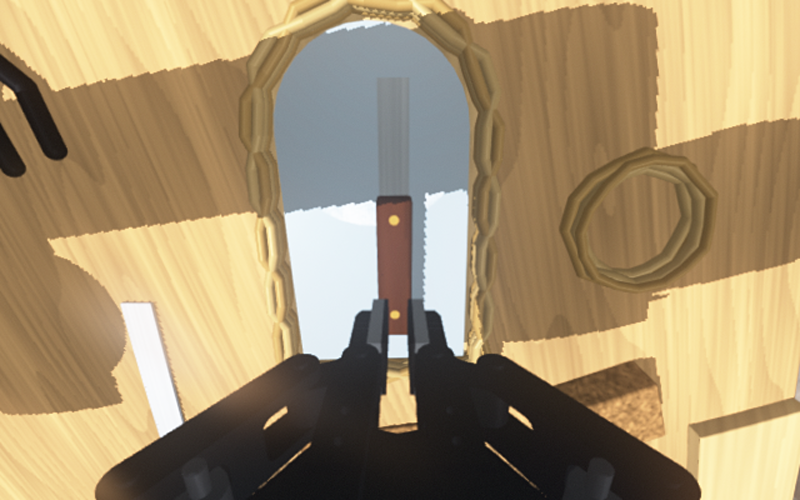

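Run:
```python
from h import *; from rig import *
m=camera_model('wrist')
k=1.25
p=[577.3,-44.2,1.302]
print("pred",(project(m,place(p,[[35,13,48],[35,-13,48],[-75,-13,48],[-75,13,48],[115,11,33],[115,-11,33]]))*k).round())
s=sense();print("tcp",project(m,[s["eef_pos"]])*k, "below z40",project(m,[[*s["eef_pos"][:2],40]])*k)
print(m["pose"][:3,3],s["eef_pos"])
o=[(m,[[35,13,48],[35,-13,48],[-75,-13,48],[-75,13,48]],np.array([(377,197),(411,197),(408,333),(377,333)])/k),(m,[[115,11,33],[115,-11,33]],np.array([(378,78),(408,78)])/k)]
print(fit(o,p))
```

```text
pred [[377. 200.]
 [415. 200.]
 [413. 339.]
 [380. 339.]
 [379.  77.]
 [412.  77.]]
tcp [[398.6006251  287.47557338]] below z40 [[398.60354483 244.45635466]]
[600.90143744  33.67121451 290.74341628] [579.33689224 -44.48742298 115.38689537]
(array([575.75685358, -41.95770839,   1.295178  ]), array([[-2.38490419,  0.33254705],
       [ 0.6781468 ,  0.50902902],
       [ 1.02943184,  3.01926021],
       [-0.65531617,  2.84233674],
       [-0.87600882, -3.22059641],
       [ 1.66809097, -3.08752445]]))
```

```bash
cat > snap.py <<'E'
from h import *; from rig import *; import sys
def snap(n):
    m=camera_model('wrist'); im=grab_frame('wrist'); np.save(n+'.npy',m['pose']); cv2.imwrite(n+'raw.png',im); return m,im
E
python3 - <<'E'
from snap import *
m,im=snap('w5'); print(sense()["eef_pos"],m["pose"][:3,3])
cv2.imwrite('pics/w5c.png',cv2.resize(im[40:340,180:440],None,fx=2,fy=2,interpolation=cv2.INTER_CUBIC))
p=[577.3,-44.2,1.302]
print((project(m,place(p,[[35,13,48],[35,-13,48],[-75,-13,48],[-75,13,48],[115,11,33],[115,-11,33]]))*2-[360,80]).round())
E
```

```text
[578.10126063 -44.40594445 113.75403783] [600.90143744  33.67121451 290.74341628]
[[243. 240.]
 [303. 240.]
 [300. 462.]
 [247. 462.]
 [246.  43.]
 [299.  43.]]
```

View pics/w5c.png

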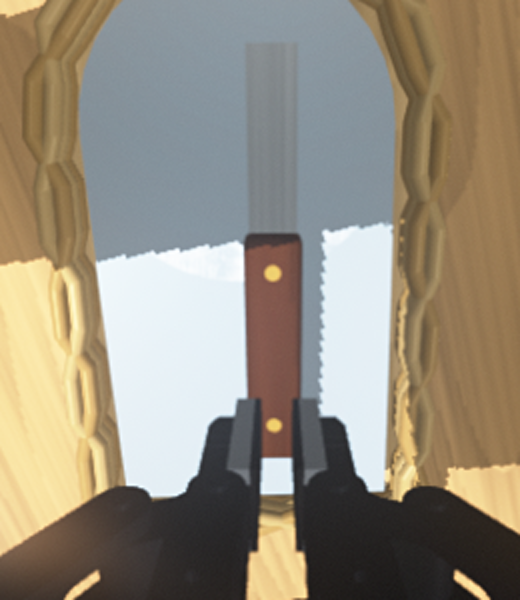

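Run:
```python
from snap import *
m=dict(camera_model('wrist'),pose=np.load('w5.npy'))
s=sense(); M=rpy(s["tcp_rot"])
for y in(-11,0,11):
  for h in (0,5,10,15,20):
    print(y,h,(project(m,[s["eef_pos"]+M@np.array([-x,y,-h]) for x in (4.25,8)])*2-[360,80]).round().tolist())
```

```text
-11 0 [[261.0, 349.0], [250.0, 349.0]]
-11 5 [[261.0, 354.0], [250.0, 354.0]]
-11 10 [[261.0, 360.0], [249.0, 360.0]]
-11 15 [[260.0, 367.0], [248.0, 367.0]]
-11 20 [[260.0, 373.0], [247.0, 373.0]]
0 0 [[262.0, 379.0], [251.0, 379.0]]
0 5 [[261.0, 385.0], [250.0, 385.0]]
0 10 [[261.0, 392.0], [249.0, 392.0]]
0 15 [[261.0, 399.0], [249.0, 399.0]]
0 20 [[260.0, 406.0], [248.0, 406.0]]
11 0 [[262.0, 408.0], [251.0, 408.0]]
11 5 [[262.0, 415.0], [251.0, 415.0]]
11 10 [[261.0, 422.0], [250.0, 422.0]]
11 15 [[261.0, 430.0], [249.0, 430.0]]
11 20 [[261.0, 438.0], [249.0, 438.0]]
```

Run:
```python
from snap import *
m=camera_model('wrist'); s=sense(); print(s["eef_pos"],s["opening"],s["clock"],s["qvel"].round(3),m["pose"][:3,3])
M=rpy(s["tcp_rot"])
for y in(-11,0,11):
  for h in (0,13,20,30):
    print(y,h,(project(m,[s["eef_pos"]+M@np.array([x,y,-h]) for x in (-42.5,42.5)])).round().tolist())
im=cv2.imread('w1raw.png')
cv2.imwrite('pics/w1f.png',cv2.resize(im[240:400,140:500],None,fx=2.2,fy=2.2,interpolation=cv2.INTER_CUBIC))
```

```text
[578.10126063 -44.40594445 113.75403783] 0.09579337407662376 3.3167 [-0.     0.031  0.027  0.002 -0.009 -0.001] [600.13577868  33.73074217 289.03955195]
-11 0 [[255.0, 215.0], [383.0, 215.0]]
-11 13 [[250.0, 223.0], [388.0, 223.0]]
-11 20 [[248.0, 227.0], [390.0, 227.0]]
-11 30 [[244.0, 235.0], [394.0, 235.0]]
0 0 [[256.0, 230.0], [382.0, 230.0]]
0 13 [[252.0, 239.0], [386.0, 239.0]]
0 20 [[249.0, 244.0], [389.0, 244.0]]
0 30 [[245.0, 252.0], [393.0, 252.0]]
11 0 [[257.0, 244.0], [381.0, 245.0]]
11 13 [[253.0, 254.0], [385.0, 254.0]]
11 20 [[251.0, 260.0], [387.0, 260.0]]
11 30 [[247.0, 269.0], [391.0, 269.0]]
```

View pics/w1f.png

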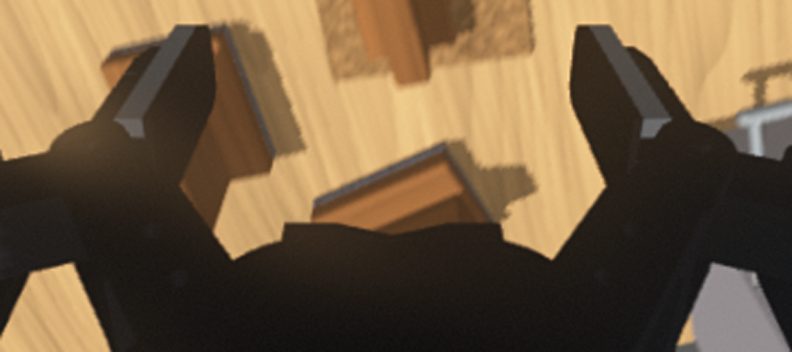

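Run:
```python
from snap import *
s=sense(); M=rpy(s["tcp_rot"])
for n in("scene","side"):
    m=camera_model(n); im=grab_frame(n)
    q=project(m,[s["eef_pos"]+M@np.array([0,0,-h]) for h in(0,19,40)])
    print(n,q.round(1).tolist())
    x,y=q[0].astype(int)
    c=im[max(0,y-70):y+30,x-60:x+60]; c=cv2.resize(c,None,fx=5,fy=5,interpolation=cv2.INTER_CUBIC)
    for i,p in enumerate(q):
        u=((p-[x-60,max(0,y-70)])*5).astype(int); cv2.drawMarker(c,tuple(int(t) for t in u),[(0,0,255),(0,255,0),(255,0,0)][i],0,14,1)
    cv2.imwrite(f"pics/t_{n}.png",c)
```

```text
scene [[327.9, 194.3], [327.9, 189.4], [328.0, 184.0]]
side [[307.3, 193.1], [307.1, 188.2], [307.0, 182.6]]
```

View pics/t_scene.png

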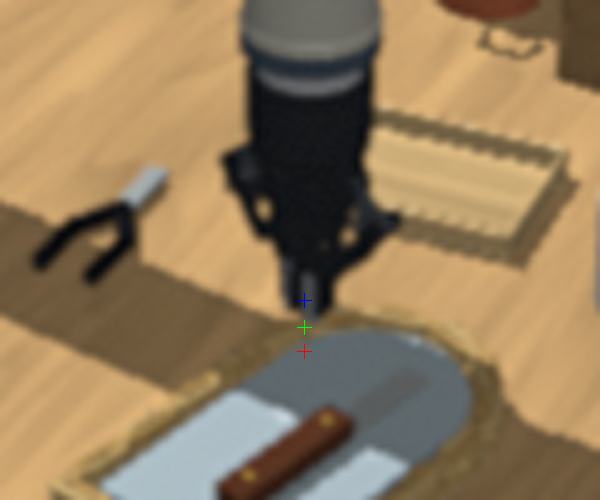

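View pics/t_side.png

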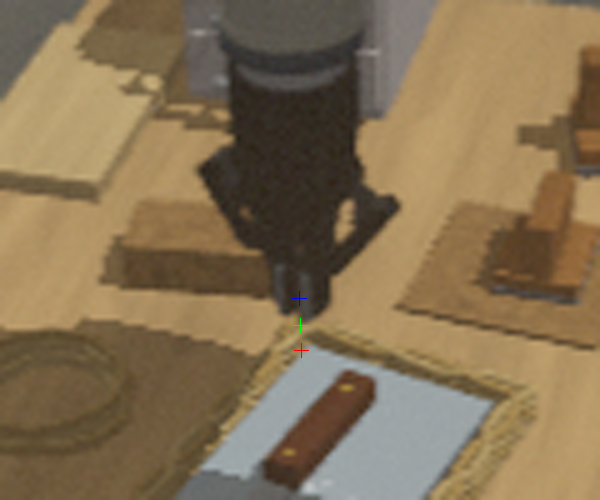

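The fingers closed on nothing. In both fixed cameras the real fingertips show about 25 mm above the reported TCP. I'll go lower in steps and watch the force.

Call:
arm_command([
  {"translation": [0,0,3],"twist": 0,"gripper": 0.6},
  {"translation": [0,0,6],"twist": 0,"gripper": 0.6},
  {"translation": [0,0,8],"twist": 0,"gripper": 0.6},
  {"translation": [0,0,9.3],"twist": 0,"gripper": 0.6},
  {"translation": [0,0,9.4],"twist": 0,"gripper": 0.6},
])

```text
clock: 3.83
eef_pos: [572.7, -43.6, 14.0]
tcp_rot: [-3.141, 0.015, -0.271]
contact_force: [-0.8, -0.1, -0.3]
opening: 0.597
```

```bash
cat > tipview.py <<'E'
from snap import *
s=sense(); M=rpy(s["tcp_rot"]); go([577.3,-44.2,10],-.269)
for n in("scene","side"):
    m=camera_model(n); im=grab_frame(n)
    q=project(m,[s["eef_pos"]+M@np.array([0,0,-h]) for h in(0,19,40)])
    x,y=q[0].astype(int)
    c=im[max(0,y-60):y+30,x-60:x+60]; c=cv2.resize(c,None,fx=5,fy=5,interpolation=cv2.INTER_CUBIC)
    cv2.imwrite(f"pics/{sys.argv[1]}_{n}.png",c)
E
python3 tipview.py u1
```

```text
t3.83 pos [572.7 -43.6  14. ] rot [-3.141  0.015 -0.271] F [-0.8 -0.1 -0.3] op 0.597 q1,6 [-0.08  0.19]
shift cm [ 0.46 -0.07  0.39] twist -0.0015720826478218264 rows 0.14612132531134564 0.012576661182574611
```

View pics/u1_scene.png

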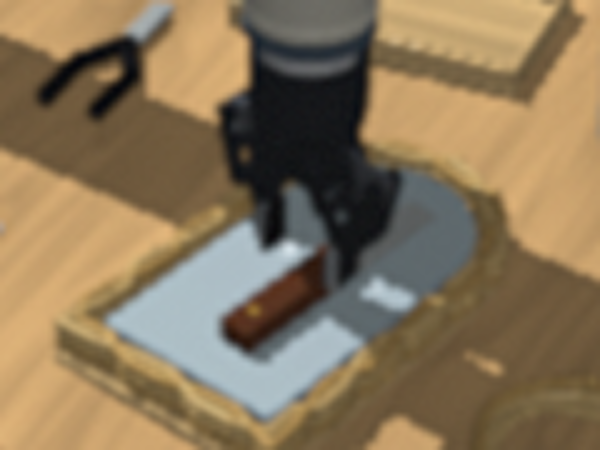

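View pics/u1_side.png

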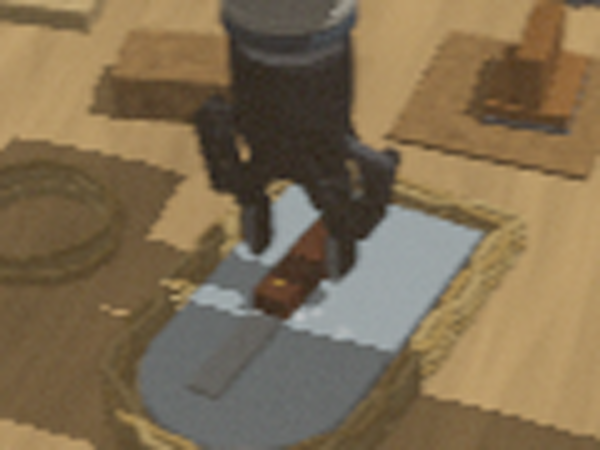

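Call:
arm_command([
  {"translation": [0.3,0,0.3],"twist": 0,"gripper": 0.5},
  {"translation": [0.3,0,0.4],"twist": 0,"gripper": 0.1},
  {"translation": [0.3,0,0.4],"twist": 0,"gripper": 0.1},
  {"translation": [0.3,0,0.4],"twist": 0,"gripper": 0.1},
  {"translation": [0.3,0,0.4],"twist": 0,"gripper": 0.1},
], squeeze=40)

```text
clock: 4.35
eef_pos: [578.5, -44.7, 13.5]
tcp_rot: [-3.14, 0.009, -0.27]
contact_force: [1.1, -0.5, 0.2]
opening: 0.268
```

```bash
python3 tipview.py u2
```

```text
t4.35 pos [578.5 -44.7  13.5] rot [-3.14   0.009 -0.27 ] F [ 1.1 -0.5  0.2] op 0.268 q1,6 [-0.08  0.18]
shift cm [-0.13 -0.01  0.35] twist -0.0014953030958122504 rows 0.08868288132594258 0.011962424766498003
```

View pics/u2_side.png

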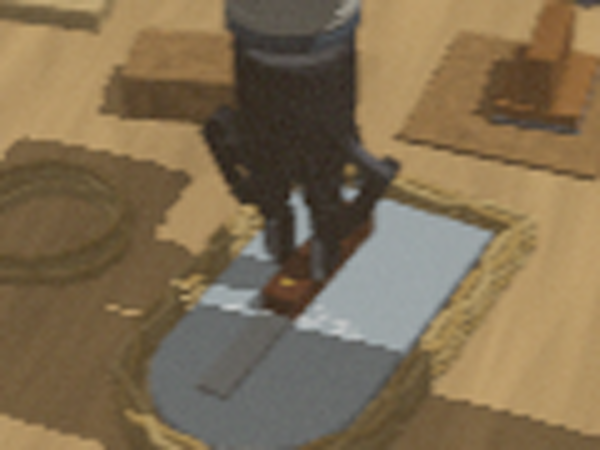

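Call:
arm_command([
  {"translation": [0,0,0],"twist": 0,"gripper": 0.1},
  {"translation": [0,0,-1.5],"twist": 0,"gripper": 0.1},
  {"translation": [0,0,-4],"twist": 0,"gripper": 0.1},
  {"translation": [0,0,-7],"twist": 0,"gripper": 0.1},
  {"translation": [0,0,-9],"twist": 0,"gripper": 0.1},
], squeeze=50)

```text
clock: 4.87
eef_pos: [579.3, -45.0, 105.1]
tcp_rot: [-3.139, 0.009, -0.271]
contact_force: [0.1, 0.1, -0.8]
opening: 0.265
```

```bash
python3 -c "
from snap import *
go([459,330,100],-1.537)
m,im=snap('w6'); cv2.imwrite('pics/w6.png',cv2.resize(im,(800,500),interpolation=cv2.INTER_CUBIC))"
```

```text
t4.87 pos [579.3 -45.  105.1] rot [-3.139  0.009 -0.271] F [ 0.1  0.1 -0.8] op 0.265 q1,6 [-0.08  0.19]
shift cm [-21.61 -32.92   0.79] twist 1.266432328926103 rows 9.445793540671197 10.131458631408824
```

View pics/w6.png

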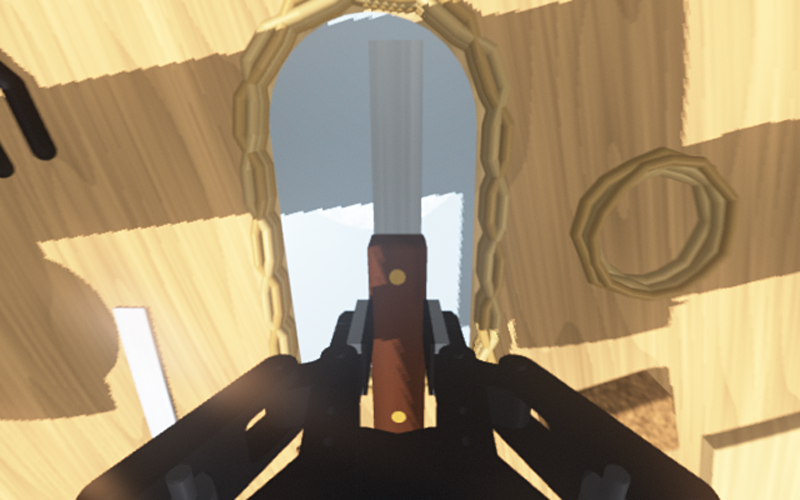

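Call:
arm_command([
  {"translation": [-21.6,-32.9,0.8],"twist": 1.266,"gripper": 0.1},
  {"translation": [-21.6,-32.9,0.8],"twist": 1.266,"gripper": 0.1},
  {"translation": [-21.6,-32.9,0.8],"twist": 1.266,"gripper": 0.1},
  {"translation": [-21.6,-32.9,0.8],"twist": 1.266,"gripper": 0.1},
  {"translation": [-21.6,-32.9,0.8],"twist": 1.266,"gripper": 0.1},
])

```text
clock: 5.33
eef_pos: [520.0, 141.3, 102.5]
tcp_rot: [3.14, 0.008, -0.858]
contact_force: [1.5, 0.3, -0.8]
opening: 0.257
```

```bash
python3 -c "
from snap import *
go([459,330,100],-1.537)"
```

```text
t5.33 pos [520.  141.3 102.5] rot [ 3.14   0.008 -0.858] F [ 1.5  0.3 -0.8] op 0.257 q1,6 [0.26 1.11]
shift cm [-18.27  -7.73   0.38] twist 0.678989807467905 rows 4.757433410728466 5.43191845974324
```

Call:
arm_command([
  {"translation": [-18.3,-7.7,0.4],"twist": 0.679,"gripper": 0.1},
  {"translation": [-18.3,-7.7,0.4],"twist": 0.679,"gripper": 0.1},
  {"translation": [-18.3,-7.7,0.4],"twist": 0.679,"gripper": 0.1},
  {"translation": [-18.3,-7.7,0.4],"twist": 0.679,"gripper": 0.1},
  {"translation": [-18.3,-7.7,0.4],"twist": 0.679,"gripper": 0.1},
])

```text
clock: 5.75
eef_pos: [460.3, 322.4, 99.4]
tcp_rot: [3.134, 0.005, -1.43]
contact_force: [0.4, 0.3, -2.4]
opening: 0.257
```

```bash
python3 -c "
from snap import *
go([459,330,60],-1.537)
m,im=snap('w7'); cv2.imwrite('pics/w7.png',cv2.resize(im,(800,500),interpolation=cv2.INTER_CUBIC))
t=[479.15,330.9,.034]
print((project(m,place(t,[[-120,70,25],[120,70,25],[120,-70,25],[-120,-70,25]]))*1.25).round())"
```

```text
t5.75 pos [460.3 322.4  99.4] rot [ 3.134  0.005 -1.43 ] F [ 0.4  0.3 -2.4] op 0.257 q1,6 [0.6  2.03]
shift cm [-0.75 -0.01  3.95] twist 0.10694177549468531 rows 0.9630220161919025 0.8555342039574825
[[292. 348.]
 [298.  17.]
 [522.  43.]
 [460. 364.]]
```

View pics/w7.png

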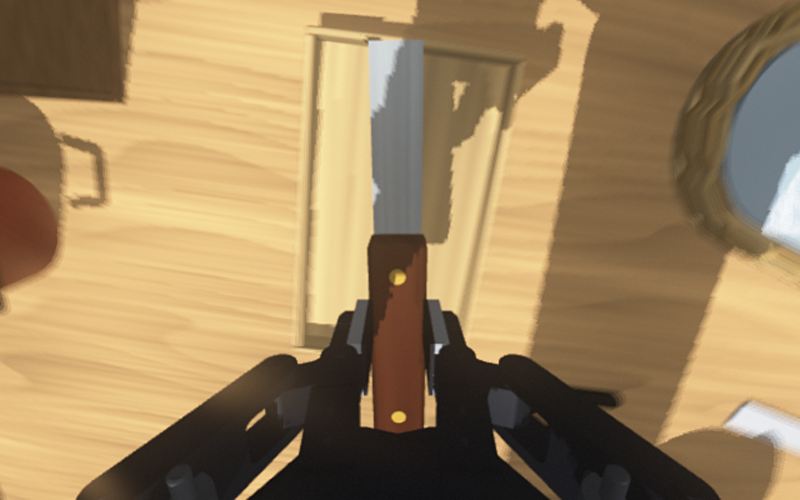

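Call:
arm_command([
  {"translation": [-0.6,0.3,2],"twist": 0.1,"gripper": 0.1},
  {"translation": [-0.6,0.3,5],"twist": 0.107,"gripper": 0.1},
  {"translation": [-0.6,0.3,8],"twist": 0.107,"gripper": 0.1},
  {"translation": [-0.6,0.3,8.8],"twist": 0.107,"gripper": 0.1},
  {"translation": [-0.6,0.3,8.8],"twist": 0.107,"gripper": 0.1},
])

```text
clock: 6.22
eef_pos: [452.1, 333.2, 9.2]
tcp_rot: [3.129, 0.005, -1.551]
contact_force: [-0.3, 0.7, -2.3]
opening: 0.265
```

```bash
python3 -c "
from snap import *
go([455,329,-8],-1.537)
m,im=snap('w8'); cv2.imwrite('pics/w8.png',cv2.resize(im,(800,500),interpolation=cv2.INTER_CUBIC))
"
```

```text
t6.22 pos [452.1 333.2   9.2] rot [ 3.129  0.005 -1.551] F [-0.3  0.7 -2.3] op 0.265 q1,6 [0.63 2.16]
shift cm [ 0.44 -0.3   1.71] twist -0.01420938791077564 rows 0.42926649834937214 0.11367510328620511
```

View pics/w8.png

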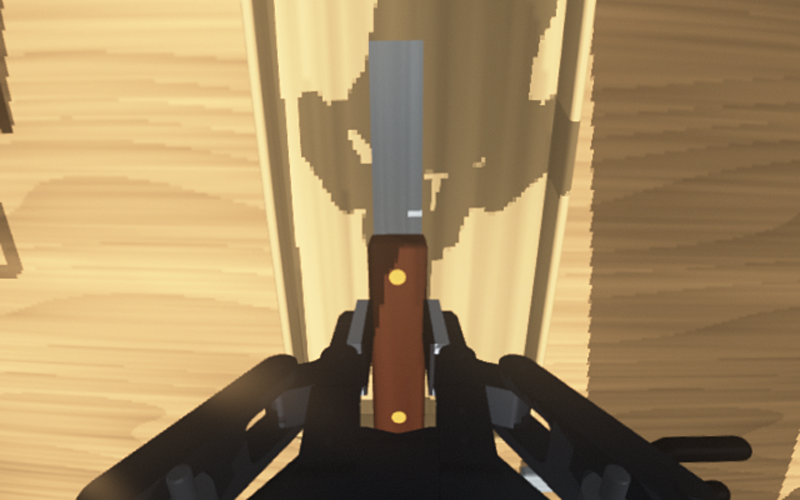

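```bash
python3 -c "
from snap import *
m=dict(camera_model('wrist'),pose=np.load('w8.npy'))
for t in ([479.15,330.9,.034],[475,329,.034]):
  print((project(m,place(t,[[-115,-30,25],[-115,20,25],[-115,0,5],[-60,70,25],[-60,-70,25],[115,0,5]]))*1.25).round().tolist())
go([459,331,-8],-1.537)
"
```

```text
[[458.0, 433.0], [372.0, 434.0], [406.0, 408.0], [274.0, 356.0], [538.0, 353.0], [402.0, -20.0]]
[[460.0, 439.0], [375.0, 439.0], [408.0, 413.0], [279.0, 362.0], [540.0, 360.0], [406.0, -9.0]]
t6.27 pos [453.5 334.   10.9] rot [ 3.132  0.007 -1.552] F [-0.7  0.1 -1.3] op 0.257 q1,6 [0.62 2.16]
shift cm [ 0.33 -0.56  1.89] twist -0.014576109213824573 rows 0.4785194210827097 0.11660887371059658
```

Call:
arm_command([
  {"translation": [0.3,-0.6,0.3],"twist": -0.015,"gripper": 0.1},
  {"translation": [0.3,-0.6,1.0],"twist": -0.015,"gripper": 0.1},
  {"translation": [0.3,-0.6,1.5],"twist": -0.015,"gripper": 0.1},
  {"translation": [0.3,-0.6,1.8],"twist": -0.015,"gripper": 0.1},
  {"translation": [0.3,-0.6,1.9],"twist": -0.015,"gripper": 0.1},
])

```text
clock: 6.68
eef_pos: [459.3, 331.2, -8.2]
tcp_rot: [3.132, 0.007, -1.537]
contact_force: [0.4, -0.5, -0.6]
opening: 0.261
```

```bash
python3 -c "
from snap import *
go([459,331,-9],-1.537)"
```

```text
t6.68 pos [459.3 331.2  -8.2] rot [ 3.132  0.007 -1.537] F [ 0.4 -0.5 -0.6] op 0.261 q1,6 [0.61 2.14]
shift cm [0.02 0.03 0.08] twist -9.382862501849942e-05 rows 0.021777278361673112 0.0007506290001479954
```

Call:
arm_command([
  {"translation": [0,0,0.1],"twist": 0,"gripper": 0.1},
  {"translation": [0,0,0.15],"twist": 0,"gripper": 0.1},
  {"translation": [0,0,0.2],"twist": 0,"gripper": 0.1},
  {"translation": [0,0,0.2],"twist": 0,"gripper": 0.1},
  {"translation": [0,0,0.2],"twist": 0,"gripper": 0.1},
])

```text
clock: 7.1
eef_pos: [459.2, 331.3, -9.4]
tcp_rot: [3.132, 0.007, -1.537]
contact_force: [-2.1, -2.6, 6.5]
opening: 0.261
```

```bash
python3 -c "
from snap import *
go([459,331,-9],-1.537)
im=grab_frame('side'); cv2.imwrite('pics/s2.png',cv2.resize(im[230:360,220:400],None,fx=4,fy=4,interpolation=cv2.INTER_CUBIC))"
```

```text
t7.10 pos [459.2 331.3  -9.4] rot [ 3.132  0.007 -1.537] F [-2.1 -2.6  6.5] op 0.261 q1,6 [0.61 2.14]
shift cm [ 0.03  0.02 -0.04] twist -2.013473722950465e-05 rows 0.011579897464645647 0.0001610778978360372
```

View pics/s2.png

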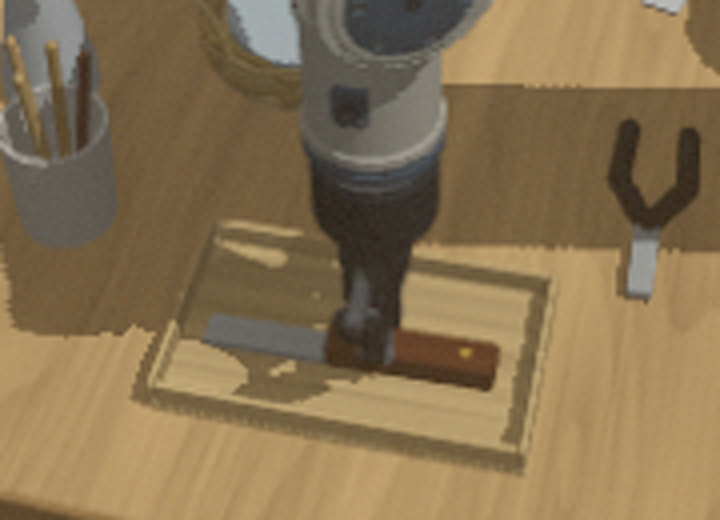

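Call:
arm_command([
  {"translation": [0,0,-0.05],"twist": 0,"gripper": 0.55},
  {"translation": [0,0,-0.05],"twist": 0,"gripper": 0.55},
  {"translation": [0,0,-0.05],"twist": 0,"gripper": 0.55},
  {"translation": [0,0,-0.05],"twist": 0,"gripper": 0.55},
  {"translation": [0,0,-0.1],"twist": 0,"gripper": 0.55},
])

```text
clock: 7.57
eef_pos: [459.2, 331.3, -8.4]
tcp_rot: [3.132, 0.007, -1.537]
contact_force: [0.2, -0.5, 0.4]
opening: 0.545
```

Call:
arm_command([
  {"translation": [0,0,-3],"twist": 0,"gripper": 0.55},
  {"translation": [0,0,-6],"twist": 0,"gripper": 0.55},
  {"translation": [0,0,-10],"twist": 0,"gripper": 0.55},
  {"translation": [0,0,-14],"twist": 0,"gripper": 0.7},
  {"translation": [0,0,-17],"twist": 0,"gripper": 1},
])

```text
clock: 7.98
eef_pos: [461.4, 330.5, 164.7]
tcp_rot: [3.133, 0.008, -1.537]
contact_force: [1.7, 0.2, -0.2]
opening: 0.814
```

```bash
python3 -c "
from snap import *
go([470,-320,200],-0.05)
im=grab_frame('side'); cv2.imwrite('pics/s3.png',cv2.resize(im[230:360,220:400],None,fx=4,fy=4,interpolation=cv2.INTER_CUBIC))"
```

```text
t7.98 pos [461.4 330.5 164.7] rot [ 3.133  0.008 -1.537] F [ 1.7  0.2 -0.2] op 0.814 q1,6 [0.61 2.14]
shift cm [65.01  1.37 -4.04] twist -1.487031192738466 rows 15.624562189512766 11.896249541907729
```

View pics/s3.png

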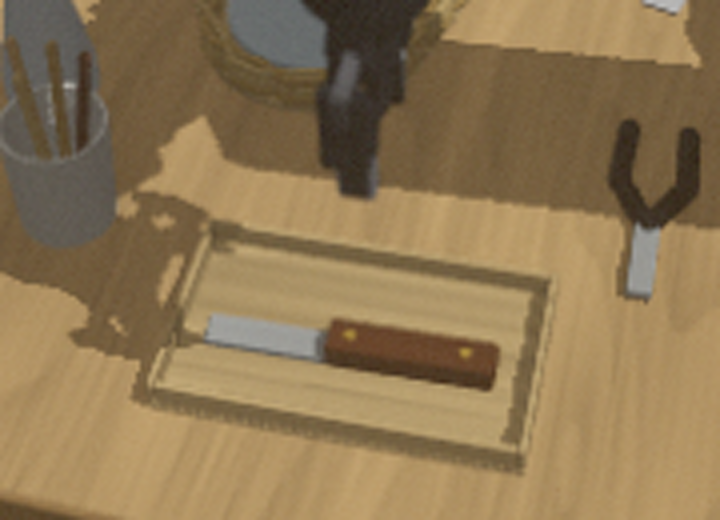

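Call:
arm_command([
  {"translation": [59,1,-5],"twist": -1.487,"gripper": 1},
  {"translation": [59,1,-5],"twist": -1.487,"gripper": 1},
  {"translation": [59,1,-5],"twist": -1.487,"gripper": 1},
  {"translation": [59,1,-5],"twist": -1.487,"gripper": 1},
  {"translation": [59,1,-5],"twist": -1.487,"gripper": 1},
])

```text
clock: 8.45
eef_pos: [465.3, 135.1, 178.4]
tcp_rot: [3.141, 0.009, -0.949]
contact_force: [0.7, -0.5, 0.2]
opening: 1.001
```

```bash
python3 -c "
from snap import *
go([475,-260,220],-0.05)"
```

```text
t8.45 pos [465.3 135.1 178.4] rot [ 3.141  0.009 -0.949] F [ 0.7 -0.5  0.2] op 1.001 q1,6 [0.27 1.22]
shift cm [32.64 22.24 -4.44] twist -0.8987727830560921 rows 9.530101305420386 7.190182264448737
```

Call:
arm_command([
  {"translation": [32.6,22.2,-4.4],"twist": -0.9,"gripper": 1},
  {"translation": [32.6,22.2,-4.4],"twist": -0.9,"gripper": 1},
  {"translation": [32.6,22.2,-4.4],"twist": -0.9,"gripper": 1},
  {"translation": [32.6,22.2,-4.4],"twist": -0.9,"gripper": 1},
  {"translation": [32.6,22.2,-4.4],"twist": -0.9,"gripper": 1},
])

```text
clock: 8.87
eef_pos: [470.4, -44.8, 197.2]
tcp_rot: [-3.137, 0.008, -0.407]
contact_force: [0.3, 1.1, 0.4]
opening: 0.999
```

```bash
python3 -c "
from snap import *
go([475,-260,220],-0.05)"
```

```text
t8.87 pos [470.4 -44.8 197.2] rot [-3.137  0.008 -0.407] F [0.3 1.1 0.4] op 0.999 q1,6 [-0.1  0.3]
shift cm [ 8.92 19.57 -2.43] twist -0.35718874311985216 rows 5.190865700873071 2.8575099449588173
```

Call:
arm_command([
  {"translation": [8.9,19.6,-2.4],"twist": -0.36,"gripper": 1},
  {"translation": [8.9,19.6,-2.4],"twist": -0.36,"gripper": 1},
  {"translation": [8.9,19.6,-2.4],"twist": -0.36,"gripper": 1},
  {"translation": [8.9,19.6,-2.4],"twist": -0.36,"gripper": 1},
  {"translation": [8.9,19.6,-2.4],"twist": -0.36,"gripper": 1},
])

```text
clock: 9.28
eef_pos: [473.9, -237.5, 217.1]
tcp_rot: [-3.135, 0.006, -0.044]
contact_force: [1.5, -0.3, -0.1]
opening: 0.999
```

Call:
arm_command([
  {"translation": [0,1,0],"twist": 0,"gripper": 1},
  {"translation": [0,1,0],"twist": 0,"gripper": 1},
  {"translation": [0,1,0],"twist": 0,"gripper": 1},
  {"translation": [0,1,0],"twist": 0,"gripper": 1},
  {"translation": [0,1,0],"twist": 0,"gripper": 1},
])

```text
clock: 9.7
eef_pos: [473.4, -246.0, 216.8]
tcp_rot: [-3.134, 0.007, -0.043]
contact_force: [0.1, 0.1, -0.2]
opening: 0.995
```

```bash
python3 -c "
from snap import *
go([475,-260,220],-0.05)
m,im=snap('w9'); cv2.imwrite('pics/w9c.png',cv2.resize(im[70:270,220:420],None,fx=3,fy=3,interpolation=cv2.INTER_CUBIC))"
```

```text
t9.70 pos [ 473.4 -246.   216.8] rot [-3.134  0.007 -0.043] F [ 0.1  0.1 -0.2] op 0.995 q1,6 [-0.48 -0.44]
shift cm [ 0.22  1.39 -0.33] twist 0.007001285859465245 rows 0.34725279581826857 0.05601028687572196
```

View pics/w9c.png

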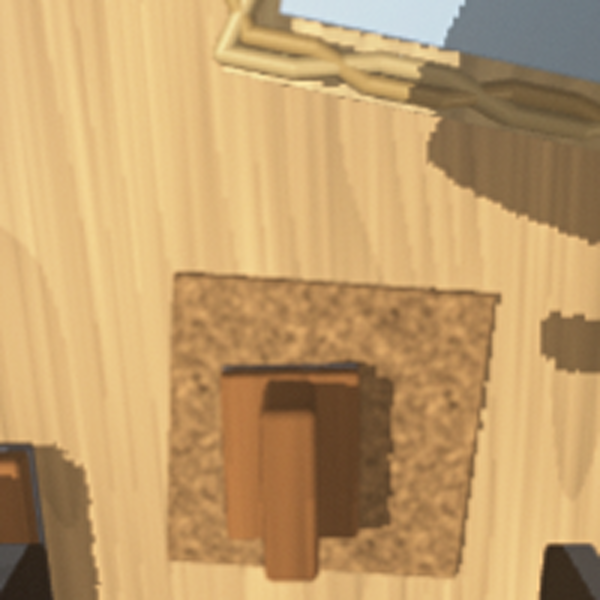

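```bash
cat > f2.py <<'E'
from snap import *
W=dict(camera_model('wrist'),pose=np.load('w9.npy')); a=lambda l:uc(l,3,220,70)
mat,r=fit([(W,[[-75,75,6],[75,75,6],[75,-75,6],[-75,-75,6]],a([(176,273),(497,297),(456,577),(168,558)]))],[480,-310,0]);print("mat",mat.round(3),r.round(1).tolist())
blk,r=fit([(W,[[-12,40,68],[12,40,68],[12,-40,68],[-12,-40,68]],a([(264,408),(316,409),(318,577),(266,577)])),(W,[[-32,42,7],[32,42,7],[-32,-42,24],[32,-42,24]],a([(224,368),(362,366),(230,540),(358,537)]))],[480,-310,0]);print("block",blk.round(3),r.round(1).tolist())
E
python3 f2.py; python3 -c "
from h import *
go([468.5,-318.5,90],-0.01)"
```

```text
mat [ 4.82871e+02 -3.18857e+02 -1.14000e-01] [[-0.6, -0.5], [0.9, -0.6], [0.4, 1.1], [-0.6, 1.0]]
block [ 4.67609e+02 -3.22403e+02 -3.40000e-02] [[-0.9, 0.4], [1.6, -0.1], [0.8, 1.9], [-0.3, 1.9], [0.1, -2.2], [-0.6, -1.8], [-0.9, -0.6], [0.6, 0.2]]
t9.75 pos [ 473.5 -246.   216.9] rot [-3.134  0.006 -0.043] F [ 0.2  0.7 -0.6] op 1.001 q1,6 [-0.48 -0.44]
shift cm [-0.11  7.35 12.64] twist -0.032741763516350275 rows 3.506177284490643 0.2619341081308022
```

Call:
arm_command([
  {"translation": [-0.3,7.6,2],"twist": -0.015,"gripper": 0.75},
  {"translation": [-0.3,7.6,6],"twist": -0.015,"gripper": 0.75},
  {"translation": [-0.3,7.6,10],"twist": -0.015,"gripper": 0.75},
  {"translation": [-0.3,7.6,13],"twist": -0.015,"gripper": 0.75},
  {"translation": [-0.3,7.6,13],"twist": -0.015,"gripper": 0.75},
])

```text
clock: 10.17
eef_pos: [462.4, -317.6, 79.8]
tcp_rot: [-3.128, 0.015, -0.027]
contact_force: [-1.4, 1.1, -0.1]
opening: 0.746
```

```bash
sed -i 's/go(\[577.3.*$/go([468,-321.5,6],-0.03)/' tipview.py; python3 tipview.py u3; python3 -c "
from snap import *
m,im=snap('w10'); cv2.imwrite('pics/w10.png',cv2.resize(im,(800,500),interpolation=cv2.INTER_CUBIC))"
```

```text
t10.17 pos [ 462.4 -317.6   79.8] rot [-3.128  0.015 -0.027] F [-1.4  1.1 -0.1] op 0.746 q1,6 [-0.61 -0.58]
shift cm [0.69 0.47 7.37] twist 0.0025924926330356257 rows 1.7784028606768056 0.020739941064285006
```

View pics/u3_scene.png

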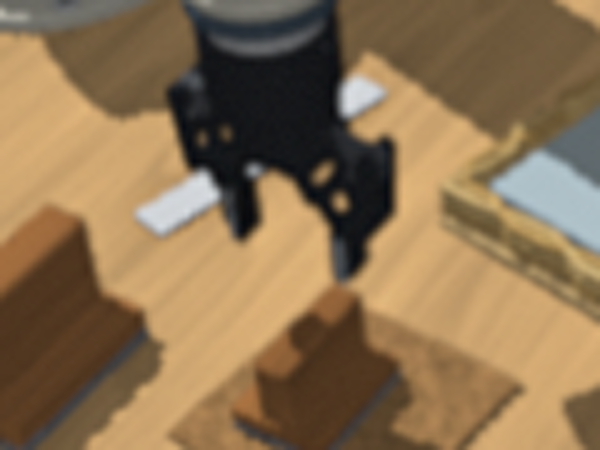

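View pics/w10.png

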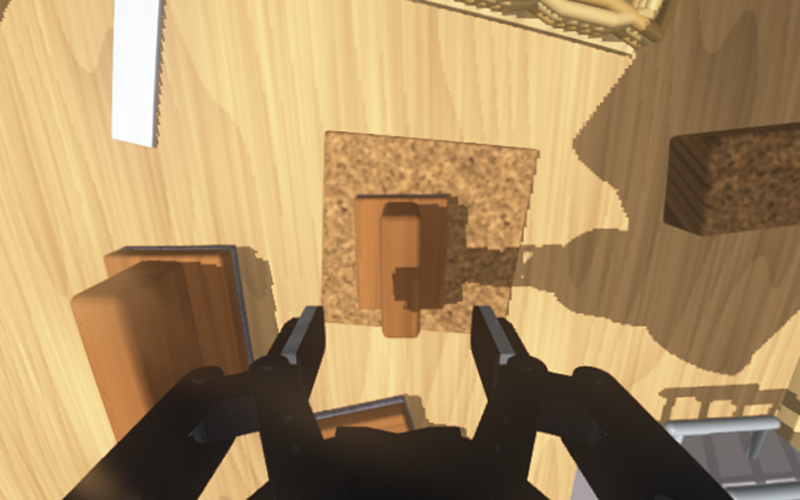

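```bash
python3 -c "
from snap import *
m=dict(camera_model('wrist'),pose=np.load('w10.npy'))
for q in((238,246),(250,365),(404,398)):print(ray(m,np.array(q)/1.25,10)[:2])
for q in((180,262),):print(ray(m,np.array(q)/1.25,90)[:2])
go([468,-321.5,6],-0.03)
"
```

```text
[ 344.56372955 -317.08428978]
[ 336.78631475 -422.69673541]
[ 466.35047541 -458.33939351]
[ 351.50886773 -300.37812267]
t10.32 pos [ 467.1 -320.2   87.5] rot [-3.134  0.006 -0.027] F [ 0.4 -0.8  0.1] op 0.746 q1,6 [-0.61 -0.58]
shift cm [0.14 0.19 8.15] twist 0.0032681507327412262 rows 1.9542894416496706 0.02614520586192981
```

Call:
arm_command([
  {"translation": [0.1,0.2,2],"twist": 0,"gripper": 0.65},
  {"translation": [0.1,0.2,4],"twist": 0,"gripper": 0.65},
  {"translation": [0.1,0.2,5.5],"twist": 0,"gripper": 0.65},
  {"translation": [0.1,0.2,5.5],"twist": 0,"gripper": 0.65},
  {"translation": [0.1,0.2,5.5],"twist": 0,"gripper": 0.65},
])

```text
clock: 10.73
eef_pos: [469.2, -322.1, 34.7]
tcp_rot: [-3.135, 0.004, -0.026]
contact_force: [-0.1, -0.5, 0.5]
opening: 0.646
```

Call:
arm_command([
  {"translation": [0,0,0.8],"twist": 0,"gripper": 0.65},
  {"translation": [0,0,1.5],"twist": 0,"gripper": 0.65},
  {"translation": [0,0,2.3],"twist": 0,"gripper": 0.65},
  {"translation": [0,0,2.3],"twist": 0,"gripper": 0.65},
  {"translation": [0,0,2.3],"twist": 0,"gripper": 0.65},
])

```text
clock: 11.15
eef_pos: [468.7, -321.6, 11.3]
tcp_rot: [-3.135, 0.005, -0.026]
contact_force: [0.1, 0.2, 0.1]
opening: 0.651
```

```bash
python3 tipview.py u4
```

```text
t11.15 pos [ 468.7 -321.6   11.3] rot [-3.135  0.005 -0.026] F [0.1 0.2 0.1] op 0.651 q1,6 [-0.61 -0.58]
shift cm [-0.06 -0.01  0.53] twist 0.004063983810422833 rows 0.12702119609637463 0.032511870483382665
```

View pics/u4_scene.png

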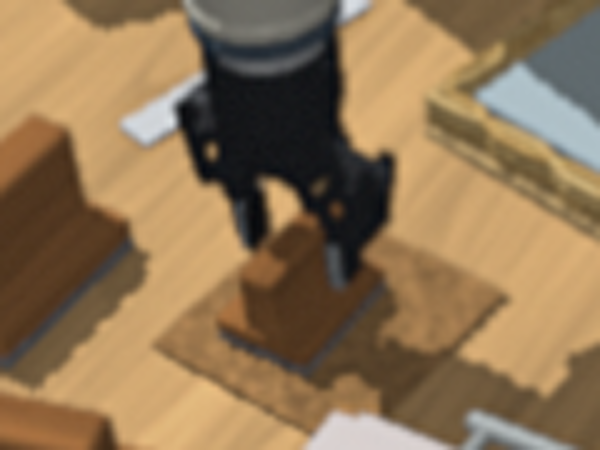

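View pics/u4_side.png

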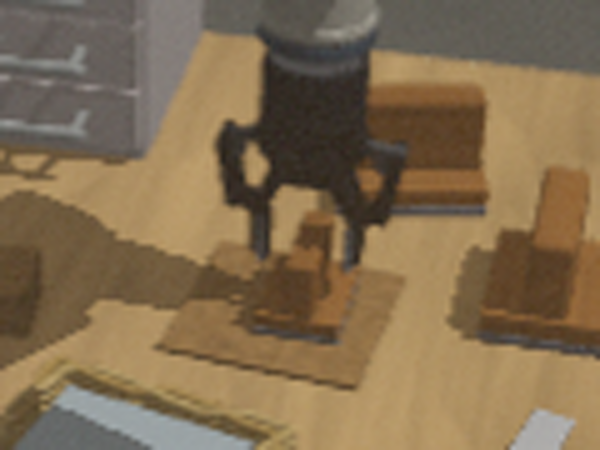

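Call:
arm_command([
  {"translation": [-0.05,0,0.6],"twist": 0,"gripper": 0.65},
  {"translation": [-0.05,0,0.6],"twist": 0,"gripper": 0.4},
  {"translation": [-0.05,0,0.6],"twist": 0,"gripper": 0.05},
  {"translation": [-0.05,0,0.6],"twist": 0,"gripper": 0.05},
  {"translation": [-0.05,0,0.6],"twist": 0,"gripper": 0.05},
], squeeze=80)

```text
clock: 11.67
eef_pos: [468.4, -321.9, 5.8]
tcp_rot: [-3.135, 0.005, -0.026]
contact_force: [-1.7, 1.2, 1.1]
opening: 0.268
```

Call:
arm_command([
  {"translation": [0,0,0],"twist": 0,"gripper": 0.05},
  {"translation": [0,0,0],"twist": 0,"gripper": 0.05},
  {"translation": [0,0,0],"twist": 0,"gripper": 0.05},
  {"translation": [0,0,0],"twist": 0,"gripper": 0.05},
  {"translation": [0,0,0],"twist": 0,"gripper": 0.05},
])

```text
clock: 12.08
eef_pos: [468.4, -321.9, 5.8]
tcp_rot: [-3.135, 0.005, -0.026]
contact_force: [-0.6, -0.3, -2.2]
opening: 0.269
```

```bash
python3 tipview.py u5
```

```text
t12.08 pos [ 468.4 -321.9    5.8] rot [-3.135  0.005 -0.026] F [-0.6 -0.3 -2.2] op 0.269 q1,6 [-0.61 -0.58]
shift cm [-0.04 -0.03 -0.02] twist 0.004059804097803266 rows 0.013677858744702679 0.032478432782426125
```

View pics/u5_side.png

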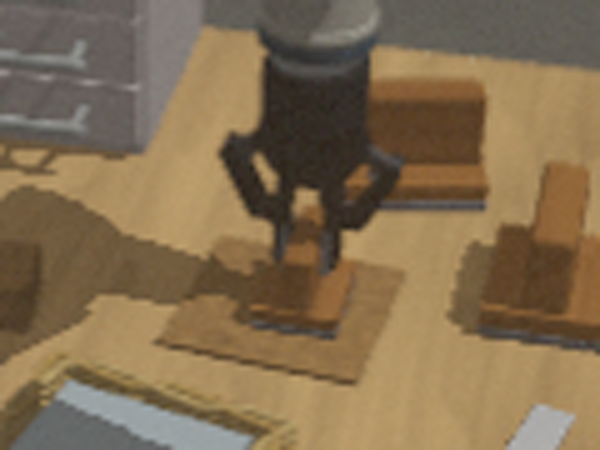

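Call:
arm_command([
  {"translation": [0,0,-1],"twist": 0,"gripper": 0.05},
  {"translation": [0,0,-3],"twist": 0,"gripper": 0.05},
  {"translation": [0,0,-6],"twist": 0,"gripper": 0.05},
  {"translation": [0,0,-9],"twist": 0,"gripper": 0.05},
  {"translation": [0,0,-11],"twist": 0,"gripper": 0.05},
])

```text
clock: 12.6
eef_pos: [469.6, -323.0, 118.9]
tcp_rot: [-3.136, 0.003, -0.026]
contact_force: [1.5, -0.2, -4.1]
opening: 0.268
```

```bash
python3 -c "
from snap import *
go([548,-112,120],1.326)
s=grab_frame('scene');d=grab_frame('side');cv2.imwrite('sc3.png',s);cv2.imwrite('sd3.png',d)
m,im=snap('w11');cv2.imwrite('pics/w11.png',cv2.resize(im,(800,500),interpolation=cv2.INTER_CUBIC))
cv2.imwrite('pics/s4.png',cv2.resize(s[180:255,275:385],None,fx=7,fy=7,interpolation=cv2.INTER_CUBIC))
cv2.imwrite('pics/d4.png',cv2.resize(d[180:265,260:365],None,fx=7,fy=7,interpolation=cv2.INTER_CUBIC))
"
```

```text
t12.60 pos [ 469.6 -323.   118.9] rot [-3.136e+00  3.000e-03 -2.600e-02] F [ 1.5 -0.2 -4.1] op 0.268 q1,6 [-0.61 -0.58]
shift cm [ 7.29e+00 -2.13e+01 -2.00e-02] twist -1.3519679804636011 rows 5.399002812252254 10.815743843708809
```

View pics/s4.png

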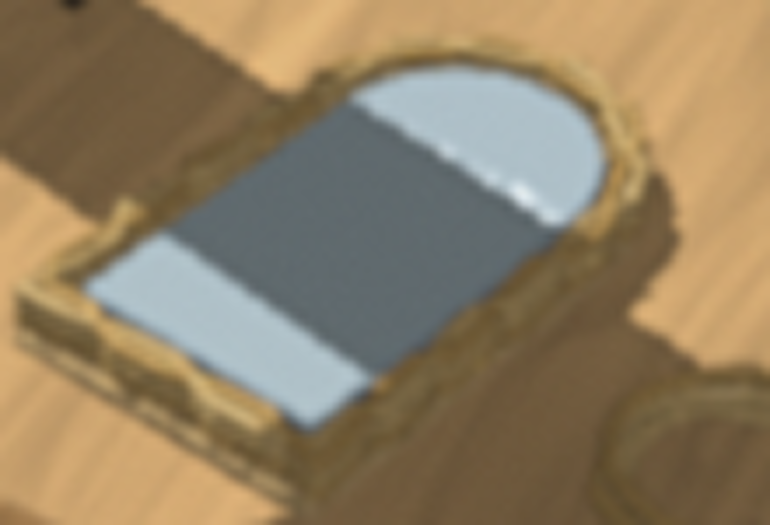

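View pics/d4.png

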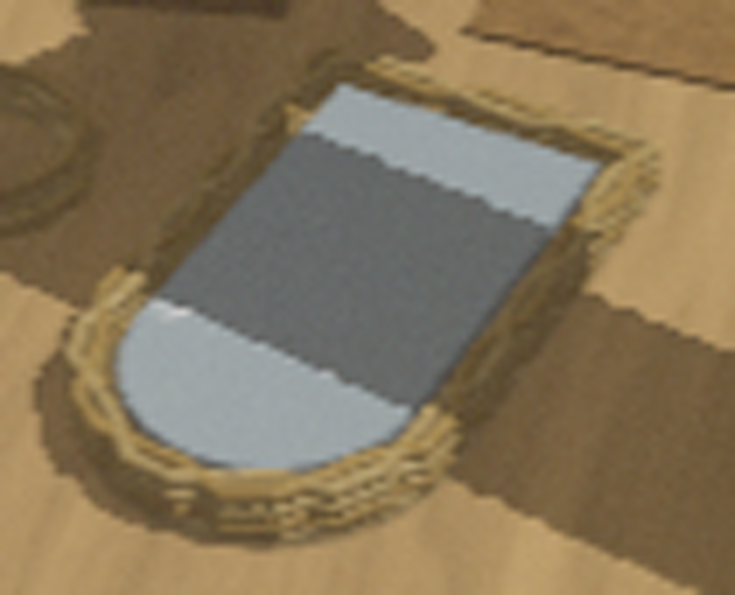

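View pics/w11.png

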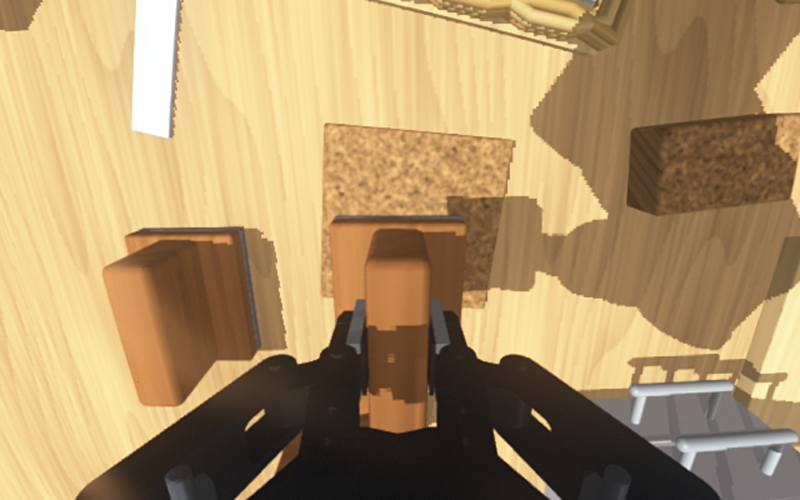

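```bash
cat > f3.py <<'E'
from snap import *
S=camera_model("scene");D=camera_model("side")
g=lambda m,l,x0,y0:np.array([ray(m,q,28)[:2] for q in uc(l,7,x0,y0)])
sl=g(S,[(87,287),(170,232),(260,166),(345,103)],275,180); sa=g(S,[(400,76),(460,67),(530,80),(580,110),(605,150)],275,180)
dl=g(D,[(160,295),(230,215),(300,132)],260,180); de=g(D,[(345,86),(420,108),(500,131),(595,160)],260,180)
def loc(p,q):
    d=q-p[:2]; c,s=np.cos(p[2]),np.sin(p[2]); return np.c_[d[:,0]*c+d[:,1]*s,-d[:,0]*s+d[:,1]*c]
def res(p): return [loc(p,sl)[:,1]-70, np.hypot(*(loc(p,sa)-[60,0]).T)-70, loc(p,dl)[:,1]+70, loc(p,de)[:,0]+130]
r=least_squares(lambda p:np.concatenate(res(p)),[571,-20,1.326],x_scale=[10,10,.1])
print(r.x.round(3),[x.round(1).tolist() for x in res(r.x)])
p=r.x
for x in(-94,74): print(x,place(p,[[x,0,0]]).round(1))
E
python3 f3.py
```

```text
[571.588 -19.396   1.34 ] [[-1.2, -3.8, -3.4, -2.7], [-2.5, -0.6, -0.5, -0.2, 1.3], [5.2, 5.3, 4.3], [1.2, 0.6, -0.3, -0.1]]
-94 [[ 550.1 -110.9    0. ]]
74 [[588.5  52.6   0. ]]
```

Call:
arm_command([
  {"translation": [7.3,-21.3,0],"twist": -1.358,"gripper": 0.05},
  {"translation": [7.3,-21.3,0],"twist": -1.358,"gripper": 0.05},
  {"translation": [7.3,-21.3,0],"twist": -1.358,"gripper": 0.05},
  {"translation": [7.3,-21.3,0],"twist": -1.358,"gripper": 0.05},
  {"translation": [7.3,-21.3,0],"twist": -1.358,"gripper": 0.05},
])

```text
clock: 13.17
eef_pos: [541.7, -125.7, 116.9]
tcp_rot: [-3.134, 0.002, 0.605]
contact_force: [0.6, -0.4, -3.2]
opening: 0.265
```

```bash
python3 -c "
from snap import *
go([549.3,-111.4,100],1.333)"
```

```text
t13.17 pos [ 541.7 -125.7  116.9] rot [-3.134e+00  2.000e-03  6.050e-01] F [ 0.6 -0.4 -3.2] op 0.265 q1,6 [-0.23 -0.84]
shift cm [ 1.45 -0.73  1.7 ] twist -0.7283947769913754 rows 0.5625029732236265 5.827158215931004
```

Call:
arm_command([
  {"translation": [1.4,-0.7,0],"twist": -0.728,"gripper": 0.05},
  {"translation": [1.4,-0.7,0],"twist": -0.728,"gripper": 0.05},
  {"translation": [1.4,-0.7,0],"twist": -0.728,"gripper": 0.05},
  {"translation": [1.4,-0.7,0],"twist": -0.728,"gripper": 0.05},
  {"translation": [1.4,-0.7,0.5],"twist": -0.728,"gripper": 0.05},
])

```text
clock: 13.58
eef_pos: [548.6, -111.4, 111.0]
tcp_rot: [-3.133, -0.003, 1.231]
contact_force: [0.1, -0.7, -1.9]
opening: 0.27
```

```bash
python3 -c "
from snap import *
go([549.3,-111.4,80],1.333)"
```

```text
t13.58 pos [ 548.6 -111.4  111. ] rot [-3.133e+00 -3.000e-03  1.231e+00] F [ 0.1 -0.7 -1.9] op 0.270 q1,6 [-0.21 -1.44]
shift cm [0.02 0.1  3.1 ] twist -0.10209118038277598 rows 0.7435388541161072 0.8167294430622078
```

Call:
arm_command([
  {"translation": [0,0.1,1],"twist": -0.102,"gripper": 0.05},
  {"translation": [0,0.1,2.5],"twist": -0.102,"gripper": 0.05},
  {"translation": [0,0.1,4],"twist": -0.102,"gripper": 0.05},
  {"translation": [0,0.1,5],"twist": -0.102,"gripper": 0.05},
  {"translation": [0,0.1,5],"twist": -0.102,"gripper": 0.05},
])

```text
clock: 14.0
eef_pos: [546.5, -110.9, 57.8]
tcp_rot: [-3.128, -0.004, 1.333]
contact_force: [-0.2, 0.1, -3.1]
opening: 0.264
```

```bash
python3 -c "
from snap import *
go([549.3,-111.4,40],1.333)
s=grab_frame('scene');d=grab_frame('side')
m,im=snap('w12');cv2.imwrite('pics/w12.png',cv2.resize(im,(800,500),interpolation=cv2.INTER_CUBIC))
cv2.imwrite('pics/s5.png',cv2.resize(s[160:255,265:385],None,fx=6,fy=6,interpolation=cv2.INTER_CUBIC))
cv2.imwrite('pics/d5.png',cv2.resize(d[150:265,260:365],None,fx=5,fy=5,interpolation=cv2.INTER_CUBIC))
"
```

```text
t14.00 pos [ 546.5 -110.9   57.8] rot [-3.128 -0.004  1.333] F [-0.2  0.1 -3.1] op 0.264 q1,6 [-0.21 -1.54]
shift cm [0.01 0.3  1.78] twist -0.0001808672973666603 rows 0.43295041101784754 0.0014469383789332824
```

View pics/s5.png

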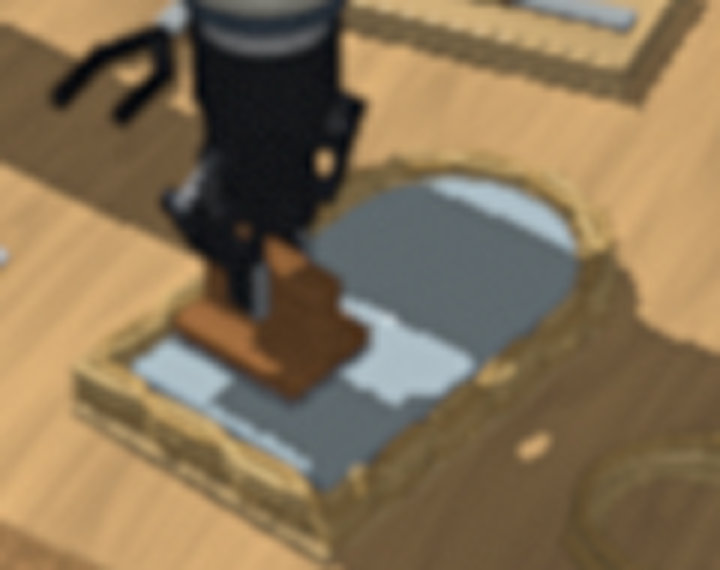

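View pics/d5.png

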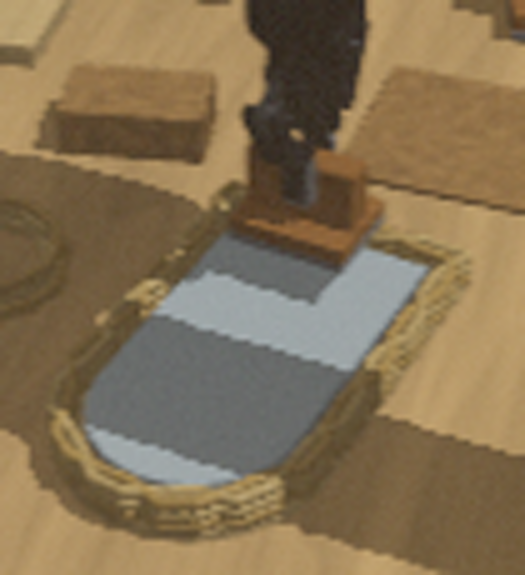

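View pics/w12.png

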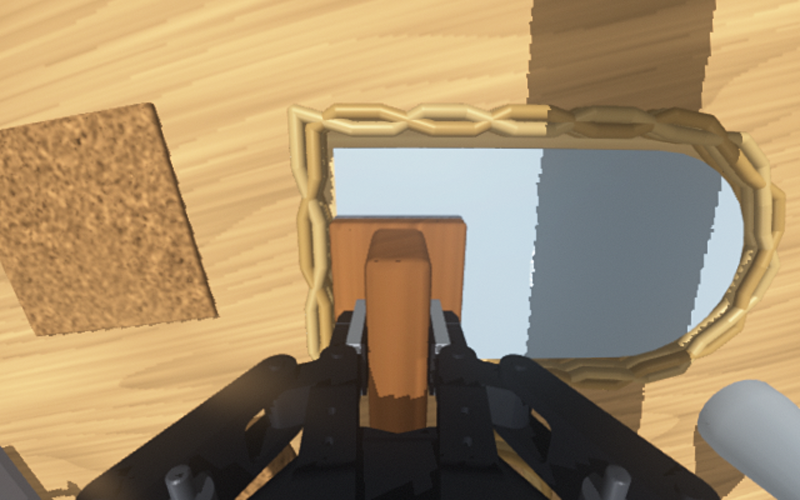

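```bash
cat > f4.py <<'E'
from snap import *
from f3 import loc
W=dict(camera_model('wrist'),pose=np.load('w12.npy'))
g=lambda l:np.array([ray(W,np.array(q)/1.25,28)[:2] for q in l])
t=g([(345,149),(500,149),(620,150)]); b=g([(560,357),(610,357)]); e=g([(333,160),(332,205)]); a=g([(722,180),(743,225),(735,275),(690,335)])
def res(p): return [loc(p,t)[:,1]-70,loc(p,b)[:,1]+70,loc(p,e)[:,0]+130,np.hypot(*(loc(p,a)-[60,0]).T)-70]
r=least_squares(lambda p:np.concatenate(res(p)),[571,-20,1.326],x_scale=[10,10,.1])
print(r.x.round(3),[x.round(1).tolist() for x in res(r.x)])
print("t",place(r.x,[[-94,0,0],[74,0,0]]).round(1))
print("sole far edge corners", [loc(r.x,ray(W,np.array(q)/1.25,76)[None,:2]).round(1).tolist() for q in((331,217),(466,217))])
s=sense();print(s["eef_pos"],loc(r.x,s["eef_pos"][None,:2]))
E
python3 f4.py
```

```text
[571.588 -19.396   1.34 ] [[-1.2, -3.8, -3.4, -2.7], [-2.5, -0.6, -0.5, -0.2, 1.3], [5.2, 5.3, 4.3], [1.2, 0.6, -0.3, -0.1]]
-94 [[ 550.1 -110.9    0. ]]
74 [[588.5  52.6   0. ]]
[569.619 -20.133   1.331] [[-0.2, 0.1, 0.4], [1.5, 0.9], [0.2, -1.7], [-1.0, 0.1, 0.3, 2.6]]
t [[ 547.3 -111.5    0. ]
 [ 587.2   51.8    0. ]]
sole far edge corners [[[-123.8, 41.6]], [[-61.5, 41.6]]]
[ 549.14225434 -111.475148     60.99078669] [[-93.59222157  -1.76957464]]
```

Call:
arm_command([
  {"translation": [0,0,0.8],"twist": 0,"gripper": 0.05},
  {"translation": [0,0,1.6],"twist": 0,"gripper": 0.05},
  {"translation": [0,0,2.4],"twist": 0,"gripper": 0.05},
  {"translation": [0,0,2.8],"twist": 0,"gripper": 0.05},
  {"translation": [0,0,2.8],"twist": 0,"gripper": 0.05},
], squeeze=100)

```text
clock: 14.57
eef_pos: [548.0, -111.1, 31.7]
tcp_rot: [-3.131, -0.004, 1.333]
contact_force: [-0.3, 0.6, -3.1]
opening: 0.264
```

```bash
python3 -c "
from snap import *
go([548.7,-111.3,28],1.333)
print(sense()['contact_force'],sense()['wrist_torque'])"
```

```text
t14.57 pos [ 548.  -111.1   31.7] rot [-3.131 -0.004  1.333] F [-0.3  0.6 -3.1] op 0.264 q1,6 [-0.21 -1.54]
shift cm [-0.01  0.08  0.37] twist -0.00019594339833783891 rows 0.09026489303673067 0.0015675471867027113
[-0.26505795  0.6357409  -3.14150874] [ 0.02483239 -0.02048643  0.02796963]
```

Call:
arm_command([
  {"translation": [0,0.05,0.1],"twist": 0,"gripper": 0.05},
  {"translation": [0,0.05,0.2],"twist": 0,"gripper": 0.05},
  {"translation": [0,0.05,0.3],"twist": 0,"gripper": 0.05},
  {"translation": [0,0.05,0.4],"twist": 0,"gripper": 0.05},
  {"translation": [0,0.05,0.4],"twist": 0,"gripper": 0.05},
])

```text
clock: 14.98
eef_pos: [548.6, -111.2, 27.8]
tcp_rot: [-3.131, -0.004, 1.333]
contact_force: [-0.6, 1.0, -0.1]
opening: 0.263
```

```bash
python3 -c "
from snap import *
go([548.7,-111.3,23],1.333)"
```

```text
t14.98 pos [ 548.6 -111.2   27.8] rot [-3.131 -0.004  1.333] F [-0.6  1.  -0.1] op 0.263 q1,6 [-0.21 -1.54]
shift cm [-0.01  0.01  0.48] twist -0.00019404399008582374 rows 0.11627842038644778 0.00155235192068659
```

Call:
arm_command([
  {"translation": [0,0,0.1],"twist": 0,"gripper": 0.05},
  {"translation": [0,0,0.2],"twist": 0,"gripper": 0.05},
  {"translation": [0,0,0.3],"twist": 0,"gripper": 0.05},
  {"translation": [0,0,0.4],"twist": 0,"gripper": 0.05},
  {"translation": [0,0,0.4],"twist": 0,"gripper": 0.05},
])

```text
clock: 15.4
eef_pos: [548.6, -111.2, 24.0]
tcp_rot: [-3.131, -0.004, 1.333]
contact_force: [-2.9, 0.9, 5.1]
opening: 0.264
```

```bash
python3 -c "
from snap import *
go([548.7,-111.3,23],1.333);print(sense()['wrist_torque'])"
```

```text
t15.40 pos [ 548.6 -111.2   24. ] rot [-3.131 -0.004  1.333] F [-2.9  0.9  5.1] op 0.264 q1,6 [-0.21 -1.54]
shift cm [-0.01  0.02  0.1 ] twist -0.00017459115096052358 rows 0.023985958320310932 0.0013967292076841886
[ 0.02107868  0.39039424 -0.05706669]
```

Call:
arm_command([
  {"translation": [0,0.02,0.05],"twist": 0,"gripper": 0.05},
  {"translation": [0,0.02,0.1],"twist": 0,"gripper": 0.05},
  {"translation": [0,0.02,0.12],"twist": 0,"gripper": 0.05},
  {"translation": [0,0.02,0.12],"twist": 0,"gripper": 0.05},
  {"translation": [0,0.02,0.12],"twist": 0,"gripper": 0.05},
])

```text
clock: 15.82
eef_pos: [548.6, -111.2, 23.1]
tcp_rot: [-3.131, -0.004, 1.333]
contact_force: [-4.2, 1.0, 7.2]
opening: 0.264
```

```bash
python3 -c "
from snap import *
go([588.3,52,23],1.333);print(sense()['wrist_torque'])"
```

```text
t15.82 pos [ 548.6 -111.2   23.1] rot [-3.131 -0.004  1.333] F [-4.2  1.   7.2] op 0.264 q1,6 [-0.21 -1.54]
shift cm [1.679e+01 1.000e-02 8.000e-02] twist -0.00018801642631771642 rows 4.02710786241428 0.0015041314105417314
[-0.03887568  0.48911534 -0.06862527]
```

Call:
arm_command([
  {"translation": [0.3,0,0.03],"twist": 0,"gripper": 0.05},
  {"translation": [0.7,0,0.03],"twist": 0,"gripper": 0.05},
  {"translation": [1.1,0,0.03],"twist": 0,"gripper": 0.05},
  {"translation": [1.5,0,0.04],"twist": 0,"gripper": 0.05},
  {"translation": [1.9,0,0.04],"twist": 0,"gripper": 0.05},
])

```text
clock: 16.23
eef_pos: [554.3, -93.8, 23.5]
tcp_rot: [-3.134, -0.003, 1.333]
contact_force: [-0.7, -6.0, 5.4]
opening: 0.264
```

```bash
python3 -c "
from snap import *
go([588.3,52,23],1.333);print(sense()['wrist_torque'])"
```

```text
t16.23 pos [554.3 -93.8  23.5] rot [-3.134e+00 -3.000e-03  1.333e+00] F [-0.7 -6.   5.4] op 0.264 q1,6 [-0.17 -1.51]
shift cm [14.97 -0.12  0.09] twist 0.0004956142150840392 rows 3.5904848981034116 0.003964913720672314
[-1.24443456  0.15850756 -0.05255223]
```

Call:
arm_command([
  {"translation": [0.4,-0.02,0.06],"twist": 0,"gripper": 0.05},
  {"translation": [0.8,-0.03,0.08],"twist": 0,"gripper": 0.05},
  {"translation": [1.2,-0.04,0.09],"twist": 0,"gripper": 0.05},
  {"translation": [1.6,-0.05,0.1],"twist": 0,"gripper": 0.05},
  {"translation": [2.0,-0.05,0.1],"twist": 0,"gripper": 0.05},
])

```text
clock: 16.65
eef_pos: [559.6, -75.3, 23.2]
tcp_rot: [-3.136, -0.002, 1.334]
contact_force: [-1.9, -6.6, 5.5]
opening: 0.259
```

```bash
python3 -c "
from snap import *
go([588.3,52,23],1.333)"
```

```text
t16.65 pos [559.6 -75.3  23.2] rot [-3.136e+00 -2.000e-03  1.334e+00] F [-1.9 -6.6  5.5] op 0.259 q1,6 [-0.14 -1.47]
shift cm [13.05 -0.19  0.04] twist 0.0010310713110124325 rows 3.1296307285159677 0.00824857048809946
```

Call:
arm_command([
  {"translation": [0.4,-0.04,0.08],"twist": 0,"gripper": 0.05},
  {"translation": [0.8,-0.07,0.1],"twist": 0,"gripper": 0.05},
  {"translation": [1.2,-0.1,0.11],"twist": 0,"gripper": 0.05},
  {"translation": [1.6,-0.12,0.12],"twist": 0,"gripper": 0.05},
  {"translation": [2.0,-0.14,0.13],"twist": 0,"gripper": 0.05},
])

```text
clock: 17.07
eef_pos: [564.1, -56.5, 22.8]
tcp_rot: [-3.139, -0.0, 1.335]
contact_force: [-1.3, -5.7, 7.5]
opening: 0.264
```

```bash
python3 -c "
from snap import *
go([588.3,52,23],1.333)"
```

```text
t17.07 pos [564.1 -56.5  22.8] rot [-3.139 -0.     1.335] F [-1.3 -5.7  7.5] op 0.264 q1,6 [-0.1  -1.44]
shift cm [11.12 -0.19 -0.02] twist 0.0018151886960433572 rows 2.6666252531401886 0.014521509568346858
```

Call:
arm_command([
  {"translation": [0.4,-0.04,0.06],"twist": 0,"gripper": 0.05},
  {"translation": [0.8,-0.08,0.06],"twist": 0,"gripper": 0.05},
  {"translation": [1.2,-0.12,0.06],"twist": 0,"gripper": 0.05},
  {"translation": [1.6,-0.15,0.07],"twist": 0.001,"gripper": 0.05},
  {"translation": [2.0,-0.18,0.07],"twist": 0.001,"gripper": 0.05},
])

```text
clock: 17.48
eef_pos: [568.4, -37.7, 22.9]
tcp_rot: [-3.141, 0.001, 1.335]
contact_force: [-0.5, -6.8, 7.4]
opening: 0.263
```

```bash
python3 -c "
from snap import *
go([588.3,52,23],1.333)"
```

```text
t17.48 pos [568.4 -37.7  22.9] rot [-3.141e+00  1.000e-03  1.335e+00] F [-0.5 -6.8  7.4] op 0.263 q1,6 [-0.07 -1.4 ]
shift cm [ 9.19 -0.17 -0.01] twist 0.0016844025351279157 rows 2.204197293755957 0.013475220281023326
```

Call:
arm_command([
  {"translation": [0.4,-0.04,0.05],"twist": 0,"gripper": 0.05},
  {"translation": [0.8,-0.08,0.06],"twist": 0,"gripper": 0.05},
  {"translation": [1.2,-0.12,0.06],"twist": 0,"gripper": 0.05},
  {"translation": [1.6,-0.15,0.07],"twist": 0.001,"gripper": 0.05},
  {"translation": [2.0,-0.18,0.07],"twist": 0.001,"gripper": 0.05},
])

```text
clock: 17.9
eef_pos: [572.8, -18.9, 23.0]
tcp_rot: [3.139, 0.002, 1.335]
contact_force: [0.5, -7.9, 6.7]
opening: 0.264
```

```bash
python3 -c "
from snap import *
go([588.3,52,23],1.333)"
```

```text
t17.90 pos [572.8 -18.9  23. ] rot [3.139e+00 2.000e-03 1.335e+00] F [ 0.5 -7.9  6.7] op 0.264 q1,6 [-0.03 -1.37]
shift cm [ 7.26 -0.15 -0.01] twist 0.0016141698498985946 rows 1.7403807332825842 0.012913358799188757
```

Call:
arm_command([
  {"translation": [0.4,-0.04,0.06],"twist": 0,"gripper": 0.05},
  {"translation": [0.8,-0.08,0.07],"twist": 0,"gripper": 0.05},
  {"translation": [1.2,-0.12,0.08],"twist": 0,"gripper": 0.05},
  {"translation": [1.6,-0.15,0.08],"twist": 0.001,"gripper": 0.05},
  {"translation": [2.0,-0.17,0.08],"twist": 0.001,"gripper": 0.05},
])

```text
clock: 18.32
eef_pos: [577.2, -0.1, 23.0]
tcp_rot: [3.136, 0.003, 1.335]
contact_force: [-0.5, -6.9, 8.5]
opening: 0.264
```

```bash
python3 -c "
from snap import *
go([588.3,52,23],1.333)"
```

```text
t18.32 pos [ 5.772e+02 -1.000e-01  2.300e+01] rot [3.136e+00 3.000e-03 1.335e+00] F [-0.5 -6.9  8.5] op 0.264 q1,6 [-0.   -1.33]
shift cm [ 5.32 -0.14 -0.01] twist 0.0015620484456881911 rows 1.2764555375780293 0.012496387565505529
```

Call:
arm_command([
  {"translation": [0.4,-0.04,0.05],"twist": 0,"gripper": 0.05},
  {"translation": [0.8,-0.08,0.05],"twist": 0,"gripper": 0.05},
  {"translation": [1.2,-0.12,0.05],"twist": 0,"gripper": 0.05},
  {"translation": [1.6,-0.15,0.05],"twist": 0.001,"gripper": 0.05},
  {"translation": [2.0,-0.17,0.05],"twist": 0.001,"gripper": 0.05},
])

```text
clock: 18.73
eef_pos: [581.6, 18.8, 23.3]
tcp_rot: [3.133, 0.004, 1.334]
contact_force: [1.1, -7.5, 6.5]
opening: 0.262
```

```bash
python3 -c "
from snap import *
go([588.3,52,23],1.333)"
```

```text
t18.73 pos [581.6  18.8  23.3] rot [3.133 0.004 1.334] F [ 1.1 -7.5  6.5] op 0.262 q1,6 [ 0.03 -1.3 ]
shift cm [ 3.38 -0.12  0.02] twist 0.001372681795071884 rows 0.8122108227940366 0.010981454360575071
```

Call:
arm_command([
  {"translation": [0.4,-0.04,0.08],"twist": 0,"gripper": 0.05},
  {"translation": [0.8,-0.08,0.09],"twist": 0,"gripper": 0.05},
  {"translation": [1.2,-0.11,0.09],"twist": 0,"gripper": 0.05},
  {"translation": [1.6,-0.14,0.09],"twist": 0.001,"gripper": 0.05},
  {"translation": [2.0,-0.15,0.09],"twist": 0.001,"gripper": 0.05},
])

```text
clock: 19.15
eef_pos: [586.1, 37.6, 23.1]
tcp_rot: [3.131, 0.005, 1.334]
contact_force: [-0.5, -6.2, 7.7]
opening: 0.261
```

```bash
python3 -c "
from snap import *
go([588.3,52,23],1.333)"
```

```text
t19.15 pos [586.1  37.6  23.1] rot [3.131 0.005 1.334] F [-0.5 -6.2  7.7] op 0.261 q1,6 [ 0.07 -1.26]
shift cm [ 1.45 -0.12  0.  ] twist 0.0012917699801970883 rows 0.3486513981078312 0.010334159841576707
```

Call:
arm_command([
  {"translation": [0.4,-0.04,0.06],"twist": 0,"gripper": 0.05},
  {"translation": [0.8,-0.08,0.06],"twist": 0,"gripper": 0.05},
  {"translation": [1.1,-0.1,0.06],"twist": 0,"gripper": 0.05},
  {"translation": [1.35,-0.12,0.06],"twist": 0.001,"gripper": 0.05},
  {"translation": [1.4,-0.12,0.05],"twist": 0.001,"gripper": 0.05},
])

```text
clock: 19.57
eef_pos: [589.4, 50.7, 23.3]
tcp_rot: [3.129, 0.006, 1.334]
contact_force: [-0.2, -7.4, 7.2]
opening: 0.26
```

```bash
python3 -c "
from snap import *
go([588.3,52,23],1.333)
m,im=snap('w13');cv2.imwrite('pics/w13.png',cv2.resize(im,(800,500),interpolation=cv2.INTER_CUBIC))"
```

```text
t19.57 pos [589.4  50.7  23.3] rot [3.129 0.006 1.334] F [-0.2 -7.4  7.2] op 0.260 q1,6 [ 0.09 -1.24]
shift cm [ 0.1  -0.14  0.03] twist 0.0014012667596734474 rows 0.040977852059490734 0.011210134077387579
```

View pics/w13.png

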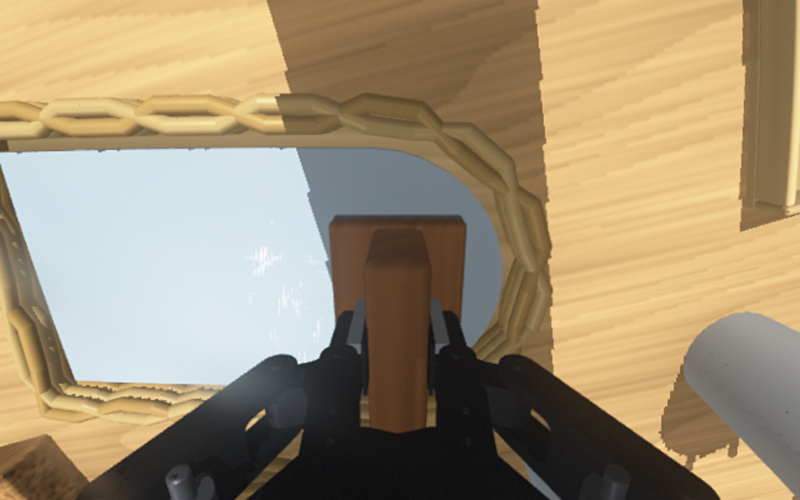

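Call:
arm_command([
  {"translation": [0,0,-0.8],"twist": 0,"gripper": 0.05},
  {"translation": [0,0,-2],"twist": 0,"gripper": 0.05},
  {"translation": [0,0,-4],"twist": 0,"gripper": 0.05},
  {"translation": [0,0,-7],"twist": 0,"gripper": 0.05},
  {"translation": [0,0,-10],"twist": 0,"gripper": 0.05},
])

```text
clock: 20.03
eef_pos: [587.4, 51.7, 124.3]
tcp_rot: [3.13, 0.006, 1.334]
contact_force: [0.7, -0.6, -2.3]
opening: 0.261
```

```bash
python3 -c "
from snap import *
go([484,-317.5,110],-0.115)
im=grab_frame('side');cv2.imwrite('pics/d6.png',cv2.resize(im[150:360,220:400],None,fx=2.8,fy=2.8,interpolation=cv2.INTER_CUBIC))"
```

```text
t20.03 pos [587.4  51.7 124.3] rot [3.13  0.006 1.334] F [ 0.7 -0.6 -2.3] op 0.261 q1,6 [ 0.09 -1.24]
shift cm [-38.3   -1.42   1.63] twist 1.4493259849523425 rows 9.199424847847997 11.59460787961874
```

View pics/d6.png

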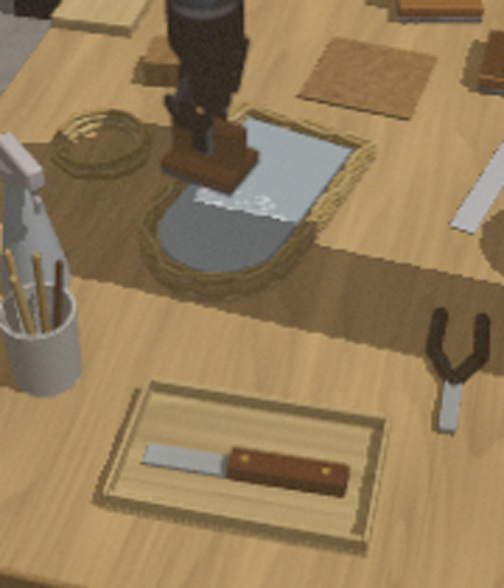

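Call:
arm_command([
  {"translation": [-38.3,-1.4,1],"twist": 1.449,"gripper": 0.05},
  {"translation": [-38.3,-1.4,1],"twist": 1.449,"gripper": 0.05},
  {"translation": [-38.3,-1.4,1],"twist": 1.449,"gripper": 0.05},
  {"translation": [-38.3,-1.4,1],"twist": 1.449,"gripper": 0.05},
  {"translation": [-38.3,-1.4,1],"twist": 1.449,"gripper": 0.05},
])

```text
clock: 20.5
eef_pos: [533.0, -150.8, 123.1]
tcp_rot: [3.127, -0.007, 0.704]
contact_force: [0.9, -0.5, -3.1]
opening: 0.262
```

```bash
python3 -c "
from snap import *
D=camera_model('side')
mat,r=fit([(D,[[75,-75,6],[-75,-75,6],[-75,75,6],[75,75,6]],uc([(335,38),(437,58),(408,118),(299,97)],2.8,220,150))],[480,-310,-.1]);print(mat,r.round(1).tolist())
go([484,-317.5,110],-0.115)"
```

```text
[ 4.81127677e+02 -3.12959297e+02 -1.15851204e-01] [[-0.5, -0.5], [0.6, -0.2], [0.4, 0.8], [-0.6, -0.2]]
t20.50 pos [ 533.  -150.8  123.1] rot [ 3.127 -0.007  0.704] F [ 0.9 -0.5 -3.1] op 0.262 q1,6 [-0.28 -0.98]
shift cm [-14.53   9.52   1.35] twist 0.8188786501180663 rows 4.177209621790132 6.55102920094453
```

Call:
arm_command([
  {"translation": [-14.5,9.4,1.5],"twist": 0.819,"gripper": 0.05},
  {"translation": [-14.5,9.4,1.5],"twist": 0.819,"gripper": 0.05},
  {"translation": [-14.5,9.4,1.5],"twist": 0.819,"gripper": 0.05},
  {"translation": [-14.5,9.4,1.5],"twist": 0.819,"gripper": 0.05},
  {"translation": [-14.5,9.4,1.5],"twist": 0.819,"gripper": 0.05},
])

```text
clock: 20.92
eef_pos: [481.8, -321.6, 108.7]
tcp_rot: [3.132, -0.015, 0.076]
contact_force: [0.0, 0.1, -2.8]
opening: 0.264
```

```bash
python3 -c "
from snap import *
go([483,-316.5,50],-0.115)"
```

```text
t20.92 pos [ 481.8 -321.6  108.7] rot [ 3.132 -0.015  0.076] F [ 0.   0.1 -2.8] op 0.264 q1,6 [-0.59 -0.67]
shift cm [ 0.08 -0.56  5.87] twist 0.19059694040102482 rows 1.4138449091878864 1.5247755232081985
```

Call:
arm_command([
  {"translation": [0.1,-0.5,1],"twist": 0.12,"gripper": 0.05},
  {"translation": [0.1,-0.5,3],"twist": 0.19,"gripper": 0.05},
  {"translation": [0.1,-0.5,5],"twist": 0.19,"gripper": 0.05},
  {"translation": [0.1,-0.5,6.5],"twist": 0.19,"gripper": 0.05},
  {"translation": [0.1,-0.5,6.5],"twist": 0.19,"gripper": 0.05},
])

```text
clock: 21.33
eef_pos: [481.5, -316.0, 41.3]
tcp_rot: [3.137, -0.012, -0.115]
contact_force: [-0.7, -0.1, -3.6]
opening: 0.261
```

```bash
python3 -c "
from snap import *
go([483,-316.5,8],-0.115)
m,im=snap('w14');cv2.imwrite('pics/w14.png',cv2.resize(im,(800,500),interpolation=cv2.INTER_CUBIC))
im=grab_frame('side');cv2.imwrite('pics/d7.png',cv2.resize(im[110:210,310:440],None,fx=6,fy=6,interpolation=cv2.INTER_CUBIC))"
```

```text
t21.33 pos [ 481.5 -316.    41.3] rot [ 3.137 -0.012 -0.115] F [-0.7 -0.1 -3.6] op 0.261 q1,6 [-0.58 -0.47]
shift cm [0.12 0.02 3.33] twist 0.00031920784167915883 rows 0.7992601379012665 0.0025536627334332707
```

View pics/w14.png

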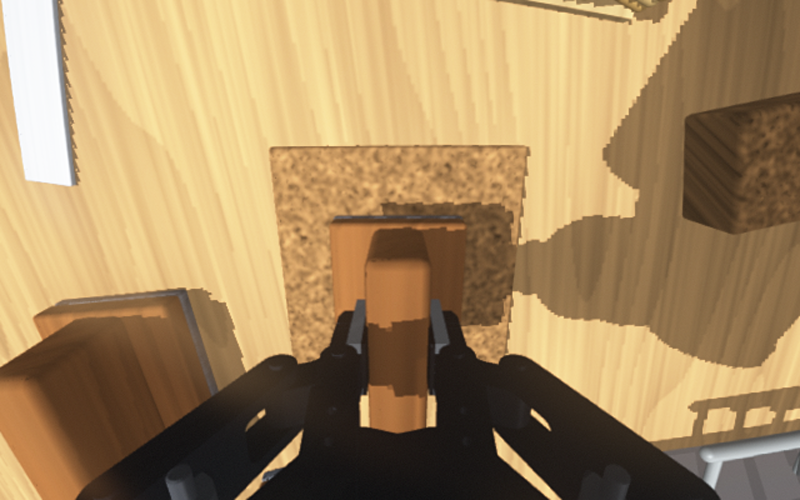

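View pics/d7.png

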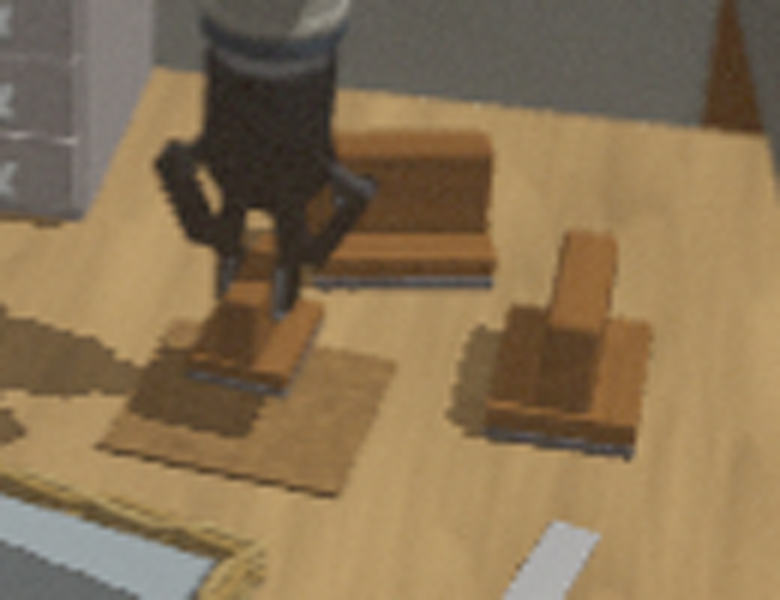

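Aligned with the mat. I'll lower it.

Call:
arm_command([
  {"translation": [0,0,1],"twist": 0,"gripper": 0.05},
  {"translation": [0,0,2],"twist": 0,"gripper": 0.05},
  {"translation": [0,0,2.8],"twist": 0,"gripper": 0.05},
  {"translation": [0,0,3.1],"twist": 0,"gripper": 0.05},
  {"translation": [0,0,3.2],"twist": 0,"gripper": 0.05},
])

```text
clock: 21.85
eef_pos: [483.1, -316.8, 10.9]
tcp_rot: [3.136, -0.014, -0.114]
contact_force: [-0.3, -0.5, -1.8]
opening: 0.261
```

```bash
python3 -c "
from snap import *
go([483,-316.5,6],-0.115)"
```

```text
t21.85 pos [ 483.1 -316.8   10.9] rot [ 3.136 -0.014 -0.114] F [-0.3 -0.5 -1.8] op 0.261 q1,6 [-0.58 -0.47]
shift cm [-0.03 -0.03  0.49] twist 0.0007417084047278699 rows 0.11863251572988377 0.005933667237822959
```

Call:
arm_command([
  {"translation": [0,0,0.1],"twist": 0,"gripper": 0.05},
  {"translation": [0,0,0.2],"twist": 0,"gripper": 0.05},
  {"translation": [0,0,0.3],"twist": 0,"gripper": 0.05},
  {"translation": [0,0,0.4],"twist": 0,"gripper": 0.05},
  {"translation": [0,0,0.4],"twist": 0,"gripper": 0.05},
])

```text
clock: 22.27
eef_pos: [483.2, -316.9, 7.0]
tcp_rot: [3.136, -0.014, -0.114]
contact_force: [-0.8, 0.3, -2.9]
opening: 0.262
```

```bash
python3 -c "
from snap import *
go([483,-316.5,6],-0.115)"
```

```text
t22.27 pos [ 483.2 -316.9    7. ] rot [ 3.136 -0.014 -0.114] F [-0.8  0.3 -2.9] op 0.262 q1,6 [-0.58 -0.47]
shift cm [-0.03 -0.03  0.1 ] twist 0.0007350767441818284 rows 0.025458479645270062 0.0058806139534546276
```

Call:
arm_command([
  {"translation": [0,0,0.05],"twist": 0,"gripper": 0.05},
  {"translation": [0,0,0.1],"twist": 0,"gripper": 0.05},
  {"translation": [0,0,0.13],"twist": 0,"gripper": 0.05},
  {"translation": [0,0,0.13],"twist": 0,"gripper": 0.05},
  {"translation": [0,0,0.13],"twist": 0,"gripper": 0.05},
])

```text
clock: 22.68
eef_pos: [483.5, -317.1, 6.3]
tcp_rot: [3.135, -0.015, -0.114]
contact_force: [-1.2, -0.1, 5.1]
opening: 0.262
```

Seated. Releasing.

Call:
arm_command([
  {"translation": [0,0,-0.02],"twist": 0,"gripper": 0.35},
  {"translation": [0,0,-0.02],"twist": 0,"gripper": 0.55},
  {"translation": [0,0,-0.02],"twist": 0,"gripper": 0.55},
  {"translation": [0,0,-0.02],"twist": 0,"gripper": 0.55},
  {"translation": [0,0,-0.02],"twist": 0,"gripper": 0.55},
])

```text
clock: 23.1
eef_pos: [483.5, -317.1, 6.4]
tcp_rot: [3.135, -0.015, -0.114]
contact_force: [1.2, 0.4, 0.9]
opening: 0.552
```

Call:
arm_command([
  {"translation": [0,0,-1.5],"twist": 0,"gripper": 0.6},
  {"translation": [0,0,-4],"twist": 0,"gripper": 0.6},
  {"translation": [0,0,-8],"twist": 0,"gripper": 0.6},
  {"translation": [0,0,-12],"twist": 0,"gripper": 0.6},
  {"translation": [0,0,-15],"twist": 0,"gripper": 0.6},
])

```text
clock: 23.52
eef_pos: [481.9, -316.2, 159.3]
tcp_rot: [3.135, -0.016, -0.114]
contact_force: [0.5, -1.0, 0.7]
opening: 0.603
```

Call:
arm_command([
  {"translation": [0,-2,-2],"twist": 0,"gripper": 0.6},
  {"translation": [0,-5,-4],"twist": 0,"gripper": 0.6},
  {"translation": [0,-7,-5],"twist": 0,"gripper": 0.6},
  {"translation": [0,-7,-5],"twist": 0,"gripper": 0.6},
  {"translation": [0,-7,-5],"twist": 0,"gripper": 0.6},
])

```text
clock: 23.93
eef_pos: [489.6, -245.8, 209.5]
tcp_rot: [3.134, -0.018, -0.112]
contact_force: [-0.4, 0.3, -0.1]
opening: 0.6
```

```bash
python3 -c "
from snap import *
m,im=snap('w15');cv2.imwrite('pics/w15c.png',cv2.resize(im[60:260,200:440],None,fx=3,fy=3,interpolation=cv2.INTER_CUBIC))
cv2.imwrite('pics/sEnd.png',grab_frame('scene'));cv2.imwrite('pics/dEnd.png',grab_frame('side'))
go([483,-316.5,6],-0.115)"
```

```text
t24.08 pos [ 488.6 -246.7  207.9] rot [ 3.135 -0.015 -0.114] F [-0.  0.  0.] op 0.598 q1,6 [-0.47 -0.35]
shift cm [-0.07  6.85 20.24] twist 0.0005213978133404851 rows 5.124927143836377 0.004171182506723881
```

View pics/w15c.png

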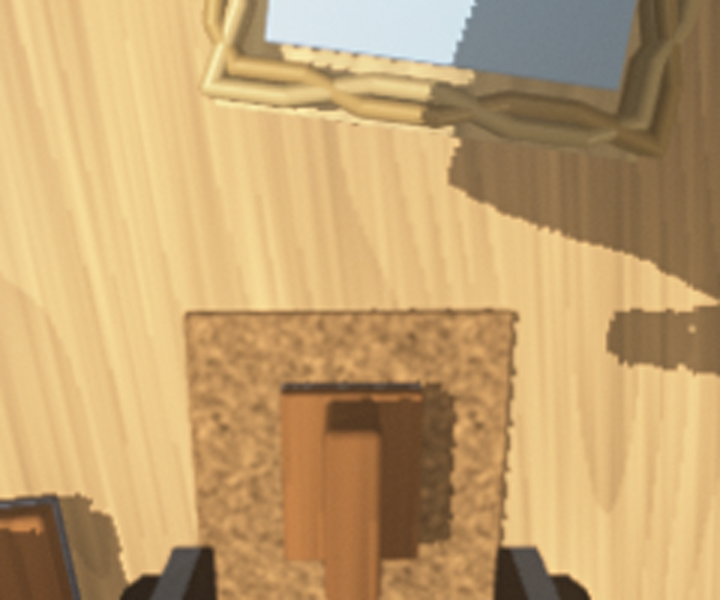

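View pics/sEnd.png

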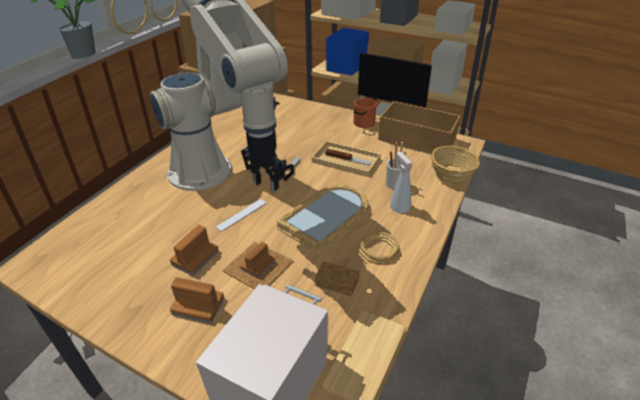

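View pics/dEnd.png

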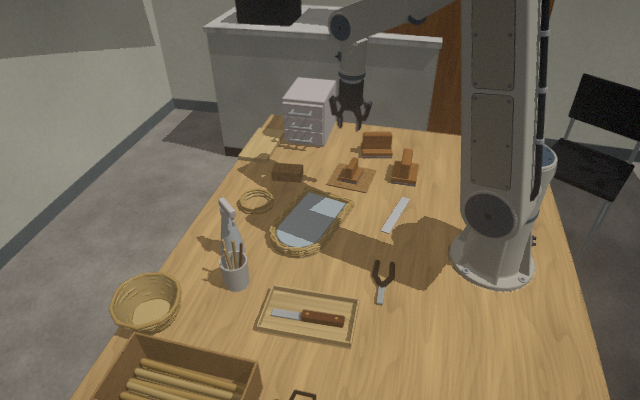

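```bash
python3 -c "
from rig import job
print(job.sign_off())"
```

```text
the job is handed in; nothing more can be done
None
```

The job is done and handed in at about 24 s, with no contact force on the gripper at the end.

- **Iron:** It lies flat in the plywood tray, clear of the walls in the side view. The first grasp closed on nothing, because the fingertips sit about 25 mm above the reported TCP. I saw no sign that the iron had moved, and the second, lower grasp held.
- **Mirror:** I used the smallest block, the one standing on the cork mat. I set it down with its sole edge 4–6 mm from the square end of the glass. I pressed to about 10 N, which sank the mirror about 5 mm by tool height.
- **Sweep:** One stroke of about 168 mm, with the sole's leading edge finishing near x = +105 mm, in the rounded end. At the readings between steps the push was 8.4–11.4 N, not perfectly even. Early in the stroke it sat near 8.5 N for two readings. The sink stayed at about 4–5 mm by tool height, well short of the bottom.
- **Block back on the mat:** The last pictures show it standing upright and centred on the mat to within about 2 mm. The other things look to be where they were at the start.

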